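# Strip the lift-off lid from the fittings chest and stock it

## Task

Make the plywood chest ready as an open stock bin: pull both black catch caps right out, then raise the lid until it stands upright on its hinge pins, lift it straight up off the pins and stand it in the wooden lid rack, hinge forks down. Push both catch caps fully home again, put every brass fitting from the mat into the chest, and leave the other things on the bench where they are.

Things in the scene. Friction and masses are not known exactly. Their poses are not given: they have to be found in the camera images.
- chest: (all sizes in mm) open plywood chest fixed to the bench, outside 150 (x) by 210 (y) by 70 high, walls and floor 6 thick. Origin at the centre of its underside; x points away from its handle side to its hinge side, y to its left, z up. On its hinge side two 10 diameter steel pins lie along y, at y = +-50 to +-88. On both y sides an 18 wide steel ear stands out 18 from the rim at x = -30; the lid has the same ears, and a catch cap is pushed over each pair, locking the lid down
- chest_pins (a point): point on the common axis of the two hinge pins, midway between them: 95 from the chest's origin along x and 74 above the table
- lid_bar (a point): centre of the lid's handle: a steel bar of 14 diameter along y, free for 110 between its two stays, in the lid's mid-plane, 50 in front of the panel's front edge (43 clear gap). The lid is loose, about 0.35 kg: panel 152 by 210 by 8 with a shallow 4 inset board below. Frame: lid's frame, parallel to the chest's when shut; x towards the forks, z out of its upper face. Pinched across from above, the round bar turns between the fingers as the lid swings
- lid_fork (a point): point on the lid midway between its two hinge forks, on the pin axis when hooked on; 220 from lid_bar along the lid's x. The forks (at y = +-70, 16 wide, 21 thick over both prongs) have 13 wide slots that open along the lid's x, away from the handle, and end 14 past this point; so they leave the pins only along the lid's own plane, straight up when the lid is upright. They are clear of the pins after about 25 of lift
- cap_left_grip (a point): its left (+y) black catch cap, centre of its grip block, 78 above the table. The block is 26 wide along the chest's x (the way to pinch it from above), 20 along y, top 95 above the table; two 18 long tongues reach inwards from it over the lid's ear and under the chest's ear. It slides along the chest's y only, outwards to free the ear, back inwards to go home
- cap_right_grip (a point): its right (-y) black catch cap, centre of its grip block, 78 above the table. The block is 26 wide along the chest's x (the way to pinch it from above), 20 along y, top 95 above the table; two 18 long tongues reach inwards from it over the lid's ear and under the chest's ear. It slides along the chest's y only, outwards to free the ear, back inwards to go home
- cap_left (a joint): travel of the left cap outwards, m: 0 is fully home, 0.026 the outer stop; held by about 5 N of push-fit friction; it stays where it is left. It lets the lid go beyond 0.018
- cap_right (a joint): the same for the right cap, outwards being -y of the chest
- rack: wooden lid rack fixed to the bench, on the left or the right of the chest. Origin at the centre of its underside; a slot 250 long runs along its y, 30 wide, floor 8 above the table, with straight sides to a height of 55 and above them flared boards that widen the mouth to about 75 at 87 high. A lid stands in it on its fork ends with its bar up, leaning a little
- mat: thin black rubber mat 340 (x) by 220 (y), on the other side of the chest; origin at its centre on the table
- fit1_c (a point): one of up to four plain brass pipe fittings, standing on the rubber mat at the start; may be absent. Straight coupling: a 34 diameter cylinder, 44 high, 0.12 kg. Point: its centre, half-way up; z axis along its bore
- fit2_c (a point): one of up to four plain brass pipe fittings, standing on the rubber mat at the start; may be absent. Reducer: hexagonal foot 40 across corners and 20 high, then a round stub of 26 diameter up to the top, 44 high, 0.12 kg. Point: its centre, half-way up; z axis along its bore
- fit3_c (a point): one of up to four plain brass pipe fittings, standing on the rubber mat at the start; may be absent. Straight coupling: a 34 diameter cylinder, 44 high, 0.12 kg. Point: its centre, half-way up; z axis along its bore
- fit4_c (a point): one of up to four plain brass pipe fittings, standing on the rubber mat at the start; may be absent. Reducer: hexagonal foot 40 across corners and 20 high, then a round stub of 26 diameter up to the top, 44 high, 0.12 kg. Point: its centre, half-way up; z axis along its bore
- tape_measure: bystander, leave alone: grey tape measure, box 50 x 32 x 45, on the mat; origin at its underside
- seal_roll: bystander, leave alone: white roll of thread seal, ring 48 across, 20 high, on the mat; origin at its underside
- oil_bottle: bystander, leave alone: white oil bottle 56 across, 150 high, behind the chest; origin at its underside
- wrench: bystander, leave alone: wrench lying behind the chest; origin at its underside
- paste_can: bystander, leave alone: can 68 across, 80 high, behind the chest; origin at its underside
- driver: bystander, leave alone: screwdriver lying at the right rear; origin at its underside
There are look-alikes about, which are no part of the job. Leave any green look-alike of the part that bears fit4_c alone.

How it is judged:
By the outcome, as a careful person would: the job done as asked, in the order asked, and still so for the second after the job is handed in, with the robot touching nothing.
Of fit1, fit2, fit3, fit4 only 2 to 4 are there at a start; the rules pass over those that are not, and their reading is None.
At some moment in a run one of fit1, fit2, fit3, fit4 may be knocked a few centimetres aside while the robot is not near it.
It also fails if it takes over 210 s, if anything falls off the work surface, if the arm or the gripper's body presses on something with over 40 N, if the wrist force passes 120 N, or if a joint passes its speed limit or range.

## Robot

A 7-joint arm with a two-finger parallel gripper is mounted at the origin on the work surface. World frame = base frame: x ahead of the robot, y to its left, z up, the work surface at z = 0. Lengths are in m, angles in rad, forces in N, time in s.
With the tool pointing down it reaches from about 0.4 to 0.85 m from the base axis. Payload 10.4 kg.
Tool frame: the origin (TCP) lies between the finger pads; the fingertips stand manip.finger_overhang ahead of it and the grasp point (between the pads) lies 11 mm behind it (manip.finger_overhang is the distance from the TCP to the fingertips, in m); x points along the fingers, z is the direction in which the jaws open and shut, and the axes are right-handed (so a half turn about x gives the same grasp; the last joint's range is limited). The gripper opens to 85 mm and grips with 20 to 120 N. Pads are 22 mm wide; open, the fingers measure 114 mm over their backs; the gripper's body (76 mm by 85 mm) begins 54 mm behind the grasp point. The pads swing forward as they close: fully open they stand 13 mm farther back than shut.
Start: joints at [1.152, 0.332, -0.065, 1.46, 0.022, 1.35, -0.088], TCP at [0.241, -0.577, 0.212] pointing down, gripper open.
Joint ranges: [-2.6, 2.6], [-0.5, 2.12], [-1.47, 1.34], [0.16, 2.42], [-1.27, 4.41], [0.06, 2.06], [-2.6, 2.6]. Speed limits (rad/s): [2.22, 2.22, 2.79, 2.79, 3.14, 3.14, 3.14].

## Interface

Orientations are given as a unit quaternion [x, y, z, w].
In Python, from workcell import get_obs, camera, workorder, manip gives the robot as it stands. The module is installed in compiled form; this text tells all that it offers.
- The arm moves only by the tool play_rows, never from a script. Its argument "increments" is text: rows parted by semicolons, each of 4 numbers parted by spaces: the shift along the tool's x, y, z in m, then the turn about the tool's x in rad. A call has 1 to 20 rows; each row shifts and turns the pose as measured when the row begins, along the tool's axes as they then stand; what a row does not reach is not made up. A row lasts 1/10 s, in which the tool goes at most 50 mm and 8.59 degrees, less where a joint would pass 70% of its speed; a pose out of reach is approached as far as the arm can. A call is refused whole if a number of a shift passes 0.05 or a number of a turn 0.15, either way. A call with a gripper value outside its range is refused whole. "hand" is the gripper command: -1 is fully open, 1 is shut, values between are in proportion, set as the call begins (left out, the last holds). The fingers move at their own pace and stop on an object; "squeeze" is the grip in N (left out, the last holds). Time passes only in rows, so rows that do not move let the fingers close. It gives the time, the measured TCP pose, the force and the opening at its end, in the units of the state.
- get_obs(): the state, without advancing time (a new reading comes with each control period).
- camera(name): name is "scene" or "top"; returns a dict with "img" (384x512x3 uint8, blue, green, red), "fov_y" (degrees; the focal length in pixels is half the picture's height over the tangent of half this angle, whatever the lens; pixels are square), "cx", "cy" (the principal point, pixels), "R" (3x3) and "t" (3): a world point X has camera coordinates R X + t. Camera axes: x right, y down, z forward; pixel columns grow to the right and rows downward; lengths in m; the calibration is good to about 2 mm. A picture is of the moment at which its call begins. There is no depth.
- workorder.hand_in(): hands the job in, once; it reports no verdict.
The state is a dict: "clock": time; "joint_pos": joint angles; "joint_velocities": joint speeds; "tau": joint torques, N m; "position": TCP position; "ee_rot": TCP orientation; "ft_force": force on the tool from outside, world axes, zero at the start; "torque": the same for the moment, N m; "grip_width": opening from 0.0 (shut) to 1.0 (fully open).
Only numpy, scipy, OpenCV 4.12 (cv2) and the standard library are available. Lean on these libraries where they do the work, as an engineer would, in place of code of your own. Each camera call takes 0.05 s, during which the arm holds its last target.

## Working session

There is one attempt and no reset: what is moved stays moved. The work goes in short steps, Python scripts to look and compute and a tool call to move; the robot and the scene stay as the last step left them, time stands still between calls to the robot, and variables do not carry over. Pictures are saved under pics/ and viewed, and the job is handed in when it is done.

Besides the shell and the picture viewer there is one more tool, called after "Emit:" as name(argument=value, ...) on one line, values as JSON. play_rows: Moves the arm, as the interface text tells. Its arguments: {"type":"object","properties":{"increments":{"type":"string"},"hand":{"type":"number"},"squeeze":{"type":"number"}},"required":["increments"]}

```bash
mkdir -p pics
python3 - <<'E'
from workcell import get_obs, camera, workorder, manip
import cv2,numpy as np
o=get_obs()
for k,v in o.items(): print(k,np.round(v,4))
print([ (a,getattr(manip,a)) for a in dir(manip) if a[0]!='_'])
for n in("scene","top"):
    c=camera(n);cv2.imwrite(f"pics/{n}0.png",cv2.resize(c["img"],(800,600)))
    print(n,c["fov_y"],c["cx"],c["cy"],np.round(c["R"],4).tolist(),np.round(c["t"],4))
E
```

```text
clock 0.0
joint_pos [ 1.1524  0.3329 -0.0647  1.4609  0.0216  1.3499 -0.0885]
joint_velocities [-0.0002  0.0009 -0.0012  0.0007  0.0011  0.0013  0.0006]
tau [ 8.00000e-04 -6.25459e+01  4.97000e-02 -3.91611e+01  1.62000e-02
  1.00000e-02 -1.00000e-04]
position [ 0.2408 -0.5763  0.2109]
ee_rot [ 0.3922  0.589  -0.3917  0.5881]
ft_force [-1.1398  0.6012 -0.976 ]
torque [ 0.0235 -0.0318 -0.0471]
grip_width 1.0001
[('MotionError', <class 'workcell.MotionError'>), ('finger_overhang', 0.008)]
scene 43.29588848151683 260.0114256047561 187.28894919473396 [[0.764, 0.645, 0.0178], [0.468, -0.5348, -0.7036], [-0.4443, 0.5458, -0.7104]] [-0.4472 -0.2173  1.6229]
top 43.69117615622397 253.09690187041258 190.30646308035242 [[-0.0011, -0.9999, 0.0162], [-0.9867, -0.0015, -0.1627], [0.1627, -0.0161, -0.9865]] [-0.0077  0.5717  1.4118]
```

View pics/scene0.png

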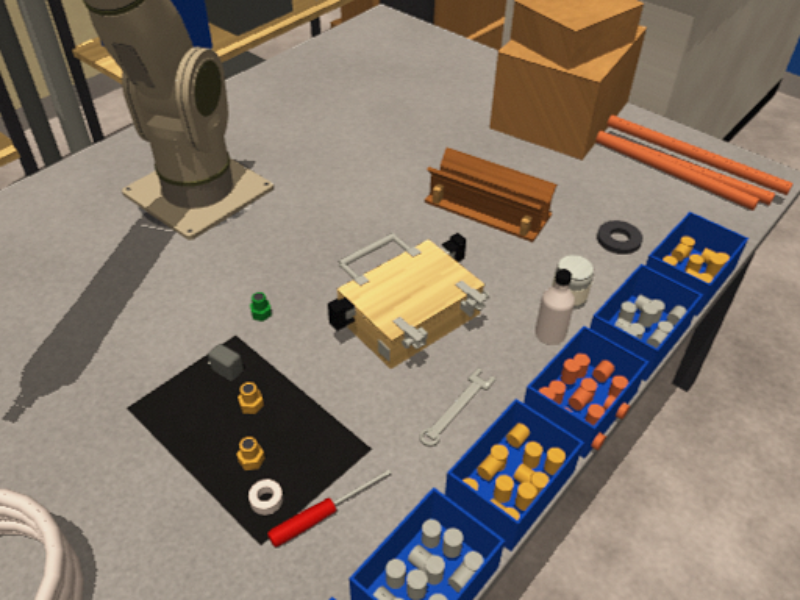

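View pics/top0.png

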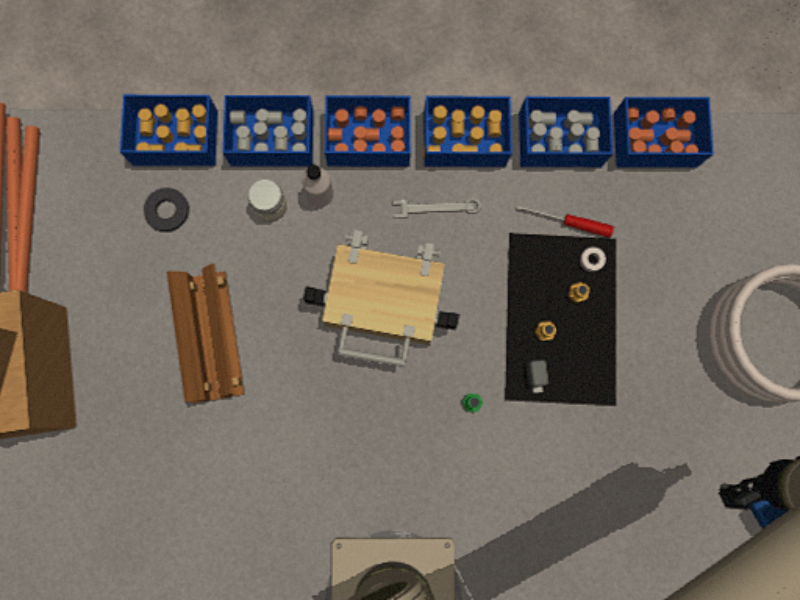

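Two brass fittings are on the mat, top picture (579,292) and (546,330). Both are reducers. The green look-alike is at (472,402), off the mat, and I'll leave it alone. Next I'll enlarge the crops.

```bash
cat > h.py <<'E'
from workcell import get_obs, camera, workorder, manip
import cv2,numpy as np
from scipy.spatial.transform import Rotation as Ro
from scipy.optimize import least_squares
def K(c):
    f=c["img"].shape[0]/2/np.tan(np.radians(c["fov_y"]/2)); return f,c["cx"],c["cy"]
def proj(c,X):
    X=np.atleast_2d(X); p=X@np.array(c["R"]).T+np.array(c["t"]); f,cx,cy=K(c)
    return np.c_[f*p[:,0]/p[:,2]+cx,f*p[:,1]/p[:,2]+cy]
def back(c,u,v,z):
    f,cx,cy=K(c); R=np.array(c["R"]);t=np.array(c["t"])
    d=R.T@np.array([(u-cx)/f,(v-cy)/f,1]); o=-R.T@t
    return o+d*(z-o[2])/d[2]
def crop(c,u0,v0,u1,v1,s,name,pts=None):
    im=cv2.resize(c["img"][v0:v1,u0:u1],None,fx=s,fy=s,interpolation=cv2.INTER_CUBIC)
    if pts is not None:
        for p in pts: cv2.circle(im,(int((p[0]-u0+.5)*s),int((p[1]-v0+.5)*s)),3,(255,0,255),1)
    # ticks every 10 px
    for u in range((u0+9)//10*10,u1,10):
        cv2.line(im,((u-u0)*s,0),((u-u0)*s,6),(0,0,255),1); cv2.putText(im,str(u),((u-u0)*s,16),0,.35,(0,0,255),1)
    for v in range((v0+9)//10*10,v1,10):
        cv2.line(im,(0,(v-v0)*s),(6,(v-v0)*s),(0,0,255),1); cv2.putText(im,str(v),(8,(v-v0)*s+4),0,.35,(0,0,255),1)
    cv2.imwrite("pics/"+name+".png",im)
def st():
    o=get_obs();print("t",round(o["clock"],2),"p",np.round(o["position"],4),"F",np.round(o["ft_force"],1),"g",round(o["grip_width"],3));R=Ro.from_quat(o["ee_rot"]).as_matrix();print(np.round(R,3).tolist());return o,R
E
python3 - <<'E'
from h import *
c=camera("top"); crop(c,190,140,300,240,7,"t1"); crop(c,100,160,165,265,5,"t2"); crop(c,290,140,400,265,6,"t3")
c=camera("scene"); crop(c,205,140,320,235,6,"s1")
E
```

```text
(no output)
```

View pics/t1.png

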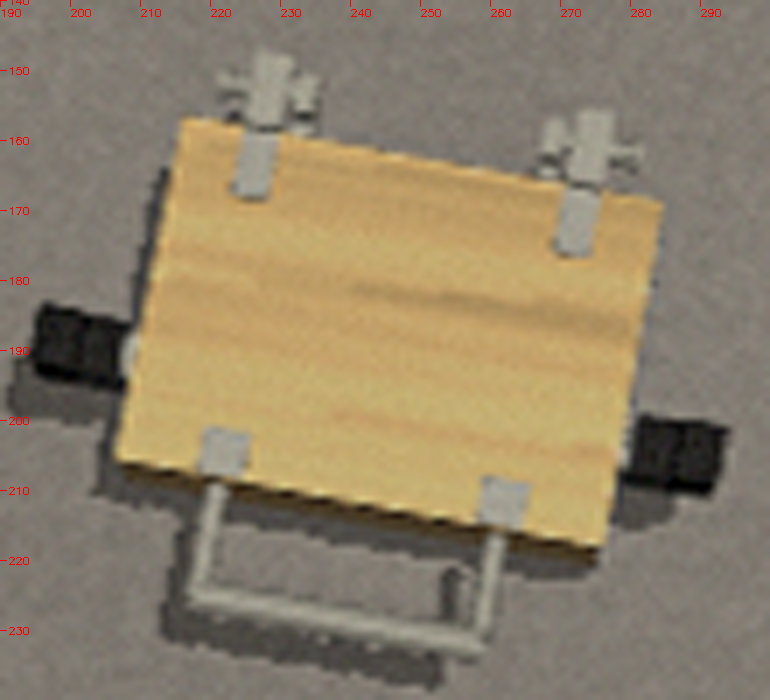

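View pics/t2.png

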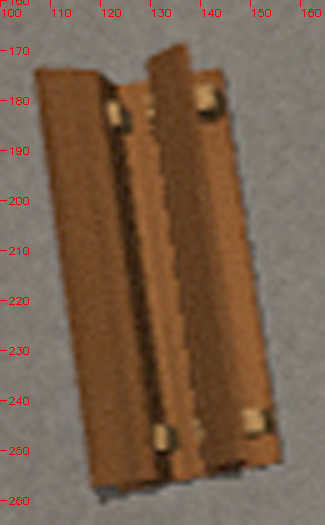

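View pics/s1.png

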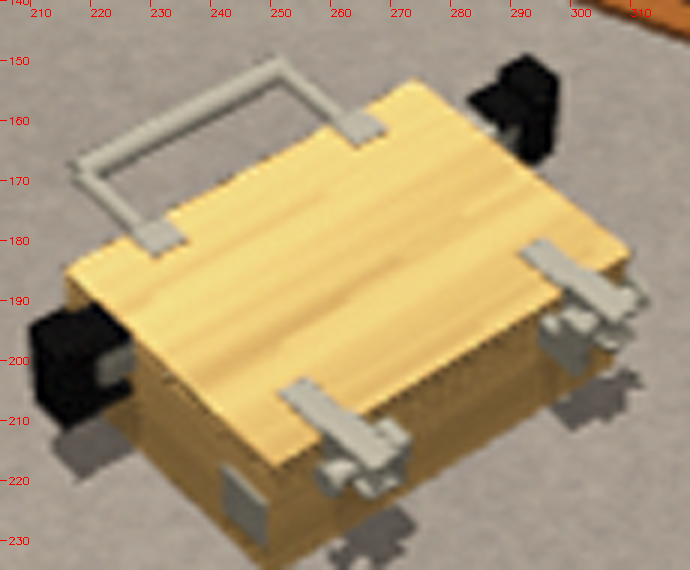

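View pics/t3.png

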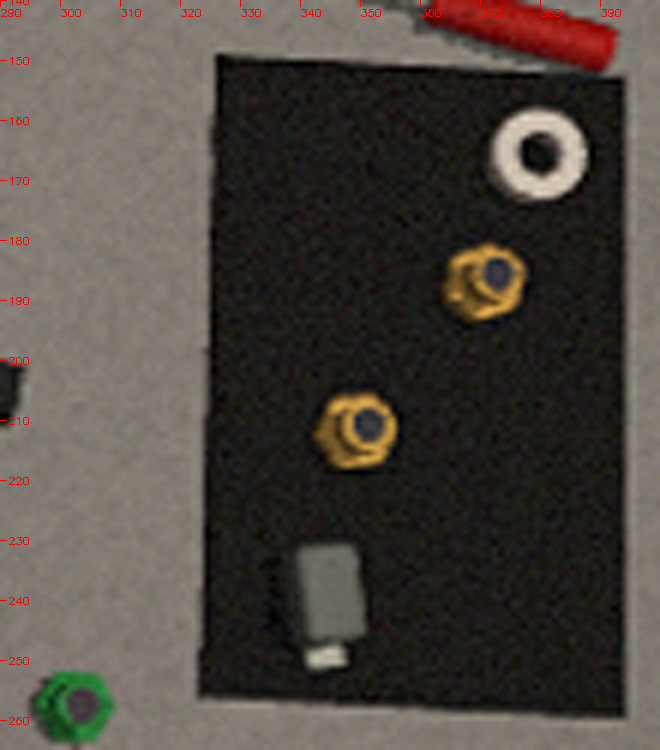

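```bash
python3 - <<'E'
from h import *
T=camera("top");S=camera("scene")
P=np.array([[-75,105],[77,105],[77,-105],[-75,-105]])/1000.
tp=np.array([[206.7,205.7],[215.7,156.9],[284.9,169],[276,218.1]])
sp=np.array([[274.2,153.3],[310,181.3],[250.8,217.8],[216,185]])
def w(q,P,z):
    c,s=np.cos(q[2]),np.sin(q[2]); return np.c_[q[0]+c*P[:,0]-s*P[:,1],q[1]+s*P[:,0]+c*P[:,1],np.full(len(P),z)]
for off in(0,.5):
  for sel in("T","S","B"):
    def r(q):
        a=[]
        if sel in"TB":a.append(proj(T,w(q,P,.078))-tp+off)
        if sel in"SB":a.append(proj(S,w(q,P,.078))-sp+off)
        return np.concatenate(a).ravel()
    s=least_squares(r,[.55,.02,0]);print(off,sel,np.round(s.x,4),np.round(s.fun,1),s.cost)
# mat, fittings, rack
print("top bores z=.044");
for n,u,v in(("A",373.2-.5,185.7-.5),("B",351.5,210.8-.5),):
    pass
for n,x,y in(("A",497,274),("B",368,425),("matTL",217,55),("matTR",624,77),("matBR",624,718),("matBL",198,696)):
    u=290+x/6-.5;v=140+y/6-.5; print(n,np.round(back(T,u,v,.044 if n in"AB" else 0.001),4))
E
python3 - <<'E'
from h import *
S=camera("scene");crop(S,265,85,365,160,7,"s2");crop(S,145,235,190,330,6,"s3")
E
```

```text
0 T [ 0.5749  0.0147 -0.1763] [-0.3  0.2  0.3 -0.3 -0.2 -0.2  0.3  0.3] 0.27543488343829786
0 S [ 0.5784  0.019  -0.1752] [-0.1 -0.3  0.4  0.3  0.1  0.  -0.4 -0.1] 0.23116294692990225
0 B [ 0.577   0.0169 -0.1755] [-1.  -0.4 -0.5 -0.9 -1.  -0.9 -0.4 -0.5 -0.9 -0.2 -0.5  0.4 -0.9  0.2
 -1.3  0.1] 4.1589694798484995
0.5 T [ 0.5764  0.0162 -0.1762] [-0.3  0.2  0.3 -0.3 -0.2 -0.2  0.3  0.3] 0.26690987254748294
0.5 S [ 0.5761  0.0196 -0.1747] [-0.1 -0.2  0.3  0.3  0.1 -0.  -0.3 -0.1] 0.18073241355959446
0.5 B [ 0.5766  0.0177 -0.1755] [-0.8  0.2 -0.2 -0.3 -0.7 -0.3 -0.2  0.2 -0.4  0.1  0.   0.7 -0.3  0.5
 -0.7  0.3] 1.5455604217596217
top bores z=.044
A [ 0.5887 -0.3738  0.044 ]
B [ 0.5109 -0.3049  0.044 ]
matTL [ 0.7145 -0.2405  0.001 ]
matTR [ 0.7031 -0.4579  0.001 ]
matBR [ 0.3647 -0.4413  0.001 ]
matBL [ 0.376 -0.222  0.001]
```

View pics/s2.png

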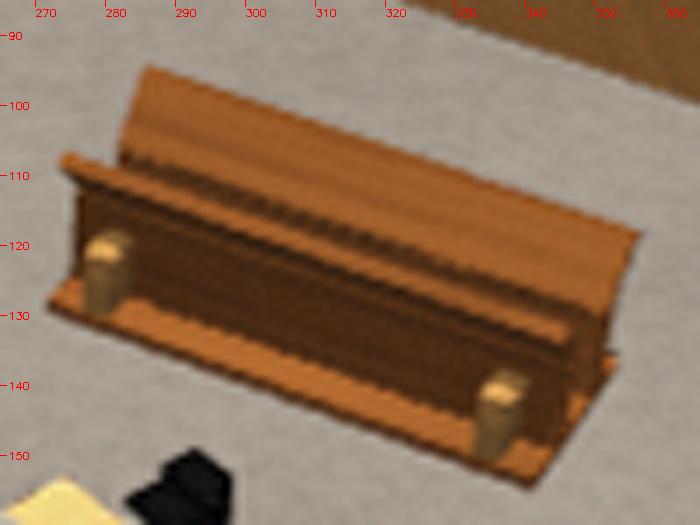

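View pics/s3.png

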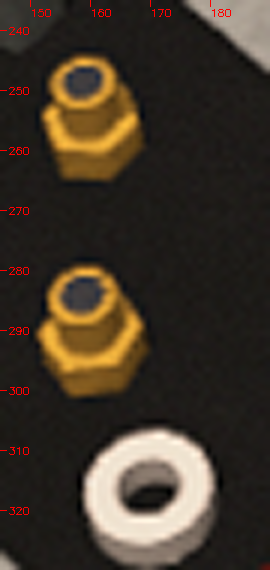

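Run:
```python
from h import *
T=camera("top");S=camera("scene")
def b(c,L,o,s,z):
    P=[back(c,o[0]+x/s-.5,o[1]+y/s-.5,z) for x,y in L]; print(np.round(P,4).tolist()); return np.array(P)
print("scene flare top far2, near2"); a=b(S,[(147,65),(640,235),(62,157),(572,322)],(265,85),7,.087)
print(a.mean(0))
print("top flare left2,right2(187)"); a=b(T,[(37,70),(92,490),(187,45),(240,465)],(100,160),5,.087);print(a.mean(0), np.arctan2(*(a[0]-a[1])[[1,0]]),np.arctan2(*(a[2]-a[3])[[1,0]]))
print("top flare right alt"); a=b(T,[(150,60),(205,470)],(100,160),5,.087)
print("base scene"); a=b(S,[(48,305),(533,488),(617,365)],(265,85),7,.008)
print("base top right edge"); a=b(T,[(222,70),(280,462)],(100,160),5,.008)
S2=S
print("fit scene A/B bores"); 
b(S,[(85,80),(83,295)],(145,235),6,.044)
print("A top"); b(T,[(497,274),(368,425)],(290,140),6,.044)
```

```text
scene flare top far2, near2
[[0.3702, 0.3837, 0.087], [0.6178, 0.4263, 0.087], [0.3864, 0.2998, 0.087], [0.629, 0.3533, 0.087]]
[0.50082562 0.36579319 0.087     ]
top flare left2,right2(187)
[[0.6149, 0.4262, 0.087], [0.3683, 0.3828, 0.087], [0.6302, 0.3382, 0.087], [0.3825, 0.2983, 0.087]]
[0.49897505 0.36137926 0.087     ] 0.1744144861588243 0.15998040770045238
top flare right alt
[[0.6211, 0.3598, 0.087], [0.3797, 0.3183, 0.087]]
base scene
[[0.3891, 0.2906, 0.008], [0.6351, 0.3329, 0.008], [0.6165, 0.4318, 0.008]]
base top right edge
[[0.631, 0.334, 0.008], [0.3871, 0.29, 0.008]]
fit scene A/B bores
[[0.5085, -0.3004, 0.044], [0.587, -0.3708, 0.044]]
A top
[[0.5887, -0.3738, 0.044], [0.5109, -0.3049, 0.044]]
```

```bash
cat >> h.py <<'E'
CH=np.array([.5764,.0175,-.1755])
def cw(x,y,z):  # chest mm -> world m
    c,s=np.cos(CH[2]),np.sin(CH[2]);x/=1000;y/=1000;return np.array([CH[0]+c*x-s*y,CH[1]+s*x+c*y,z/1000])
def wc(P):
    c,s=np.cos(CH[2]),np.sin(CH[2]);d=P[:2]-CH[:2];return 1000*np.array([c*d[0]+s*d[1],-s*d[0]+c*d[1],P[2]])
def go(target,jaw=None):
    "target: wanted TCP world; jaw: wanted world angle of tool z (mod pi)"
    o,R=st(); d=np.array(target)-o["position"]; print("tool shift",np.round(R.T@d,4),"dist",round(np.linalg.norm(d),3))
    if jaw is not None:
        cur=np.arctan2(R[1,2],R[0,2]); e=(jaw-cur+np.pi/2)%np.pi-np.pi/2
        print("turn about tool x (down):",round(-e,4)," q7",round(o["joint_pos"][6],3))
        # shift plan in the axes after turning
        Z=np.array([np.cos(cur+e),np.sin(cur+e),0]);X=np.array([0,0,-1.]);Y=np.cross(Z,X)
        print("after-turn shift",np.round([X@d,Y@d,Z@d],4))
E
python3 - <<'E'
from h import *
T=camera("top")
for x,y in((45,303),(37,375),(133,318),(728,428),(713,497),(640,412)):
    print((x,y),np.round(wc(back(T,190+x/7-.5,140+y/7-.5,.095)),1))
print("grips",cw(-30,133,78),cw(-30,-133,78))
t=cw(-30,-133,78); t[2]=.2; go(t,CH[2])
E
```

```text
(45, 303) [-15.8 143.5  95. ]
(37, 375) [-46.5 140.9  95. ]
(133, 318) [-15.5 105.9  95. ]
(728, 428) [ -17.6 -148.4   95. ]
(713, 497) [ -47.5 -146.8   95. ]
(640, 412) [ -17.4 -110.9   95. ]
grips [0.57008268 0.15369505 0.078     ] [ 0.52363896 -0.10821902  0.078     ]
t 0.5 p [ 0.241  -0.5767  0.2117] F [-1.5  0.3  0.2] g 1.0
[[0.0, 0.923, 0.386], [-0.0, 0.386, -0.923], [-1.0, 0.0, 0.0]]
tool shift [ 0.0117  0.4414 -0.3233] dist 0.547
turn about tool x (down): -0.9995  q7 -0.089
after-turn shift [0.0117 0.5106 0.1965]
```

Emit:
play_rows(increments="0 0 0 -0.14;0 0 0 -0.14;0 0 0 -0.14;0 0 0 -0.14;0 0 0 -0.14;0 0 0 -0.14;0 0 0 -0.14;0 0.04 0.015 0;0 0.04 0.015 0;0 0.04 0.015 0;0 0.04 0.015 0;0 0.04 0.015 0;0 0.04 0.015 0;0 0.04 0.015 0;0 0.04 0.015 0;0 0.04 0.015 0;0 0.04 0.015 0;0 0.04 0.015 0;0 0.04 0.015 0;0 0 0 0", hand=-0.3, squeeze=60)

```text
clock: 2.5
position: [0.5, -0.1135, 0.2118]
ee_rot: [0.054, 0.704, -0.057, 0.706]
ft_force: [-0.5, -0.3, 0.6]
grip_width: 0.651
```

Run:
```python
from h import *
t=cw(-30,-134,78); t[2]=.12; go(t,CH[2])
```

```text
t 2.5 p [ 0.5    -0.1135  0.2118] F [-0.5 -0.3  0.6] g 0.651
[[0.003, 0.156, 0.988], [-0.005, 0.988, -0.156], [-1.0, -0.004, 0.004]]
tool shift [0.0919 0.0082 0.0221] dist 0.095
turn about tool x (down): 0.0191  q7 -0.084
after-turn shift [0.0918 0.0083 0.0223]
```

Emit:
play_rows(increments="0 0.008 0.022 0.019;0.03 0 0 0;0.03 0 0 0;0.03 0 0 0;0 0 0 0;0 0 0 0")

```text
clock: 3.1
position: [0.5261, -0.1084, 0.1216]
ee_rot: [0.059, 0.702, -0.063, 0.707]
ft_force: [0.6, 0.3, -0.1]
grip_width: 0.653
```

Run:
```python
from h import *
t=cw(-30,-134,70); go(t,CH[2])
S=camera("scene");T=camera("top")
a=S["img"][140:240,190:310];b=T["img"][150:250,220:320]
cv2.imwrite("pics/r1.png",np.hstack([cv2.resize(a,None,fx=3.6,fy=3.6),cv2.resize(b,None,fx=3.6,fy=3.6)]))
```

```text
t 3.1 p [ 0.5261 -0.1084  0.1216] F [ 0.6  0.3 -0.1] g 0.653
[[0.007, 0.172, 0.985], [-0.006, 0.985, -0.172], [-1.0, -0.005, 0.008]]
tool shift [ 0.0516 -0.001  -0.0029] dist 0.052
turn about tool x (down): 0.0024  q7 -0.189
after-turn shift [ 0.0516 -0.0012 -0.0024]
```

View pics/r1.png

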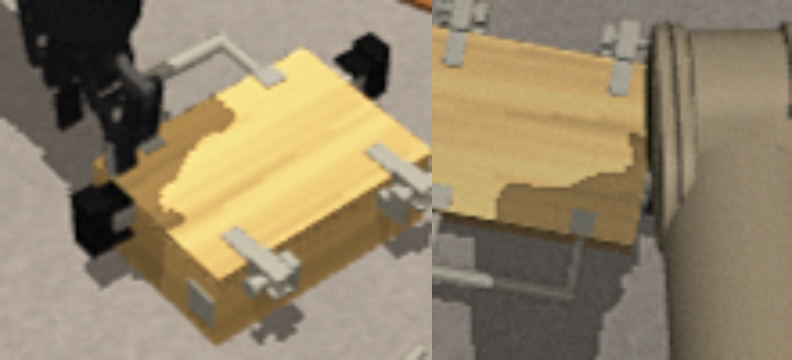

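Emit:
play_rows(increments="0 -0.001 -0.003 0;0.015 0 0 0;0.015 0 0 0;0.015 0 0 0;0.006 0 0 0;0 0 0 0")

```text
clock: 3.8
position: [0.525, -0.1104, 0.0703]
ee_rot: [0.059, 0.7, -0.064, 0.709]
ft_force: [1.0, -0.9, 0.7]
grip_width: 0.65
```

Run:
```python
from h import *
t=cw(-30,-134,70); go(t,CH[2])
S=camera("scene");crop(S,190,140,290,230,7,"r2",proj(S,[cw(-30,-134,95),cw(-30,-144,95)]))
```

```text
t 3.8 p [ 0.525  -0.1104  0.0703] F [ 1.  -0.9  0.7] g 0.65
[[0.013, 0.173, 0.985], [-0.009, 0.985, -0.173], [-1.0, -0.006, 0.014]]
tool shift [ 0.0003  0.0009 -0.0017] dist 0.002
turn about tool x (down): 0.0012  q7 -0.221
after-turn shift [ 0.0003  0.0009 -0.0017]
```

View pics/r2.png

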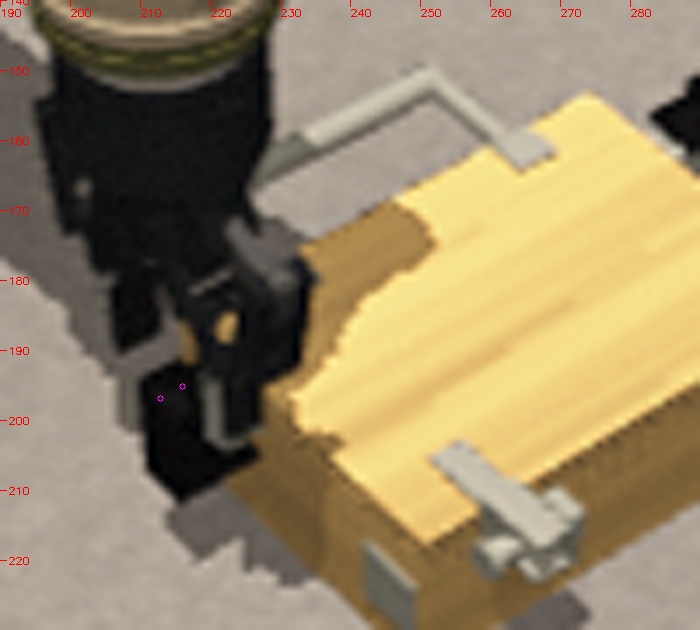

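Emit:
play_rows(increments="0 0 0 0;0 0 0 0;0 0 0 0;0 0 0 0;0 0 0 0;0 0 0 0", hand=1, squeeze=60)

```text
clock: 4.45
position: [0.5237, -0.1101, 0.072]
ee_rot: [0.059, 0.7, -0.064, 0.708]
ft_force: [0.4, 1.0, -5.1]
grip_width: 0.268
```

Emit:
play_rows(increments="0 -0.006 0 0;0 -0.006 0 0;0 -0.006 0 0;0 -0.005 0 0;0 -0.004 0 0;0 -0.002 0 0;0 0 0 0")

```text
clock: 5.15
position: [0.5195, -0.1335, 0.072]
ee_rot: [0.06, 0.7, -0.059, 0.709]
ft_force: [-0.3, 2.9, -2.7]
grip_width: 0.265
```

Run:
```python
from h import *
o,R=st();print(wc(o["position"]))
S=camera("scene");crop(S,190,140,290,230,7,"r3")
```

```text
t 5.15 p [ 0.5195 -0.1335  0.072 ] F [-0.3  2.9 -2.7] g 0.265
[[0.012, 0.168, 0.986], [-0.0, 0.986, -0.168], [-1.0, 0.002, 0.011]]
[ -29.68188104 -158.57524499   72.01247745]
```

View pics/r3.png

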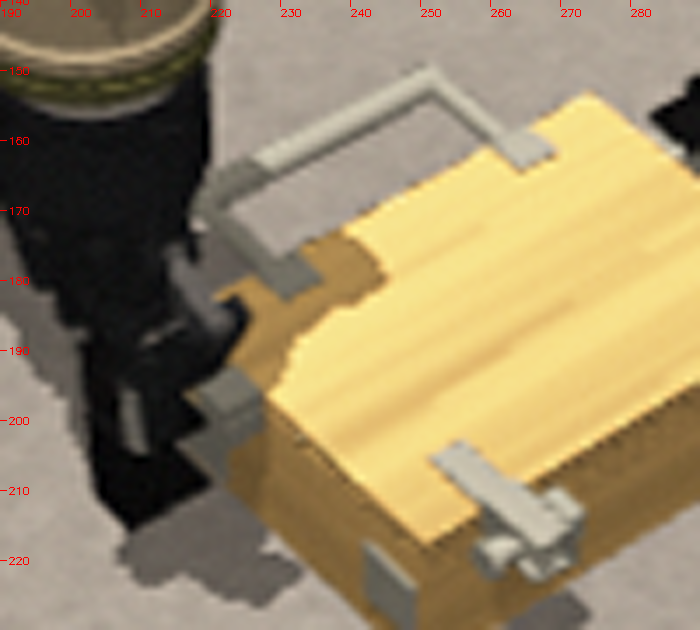

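Emit:
play_rows(increments="0 -0.004 0 0;0 -0.004 0 0;0 0 0 0")

```text
clock: 5.5
position: [0.5192, -0.1347, 0.072]
ee_rot: [0.061, 0.7, -0.055, 0.709]
ft_force: [-0.4, -1.5, -2.8]
grip_width: 0.268
```

Emit:
play_rows(increments="0 0 0 0;0 0 0 0;0 0 0 0;-0.03 0 0 0;-0.04 0 0 0;-0.04 0 0 0;0 0 0 0", hand=-0.3)

```text
clock: 6.2
position: [0.5176, -0.1399, 0.1869]
ee_rot: [0.06, 0.7, -0.058, 0.709]
ft_force: [0.2, 0.5, -0.1]
grip_width: 0.652
```

Run:
```python
from h import *
t=cw(-30,133,180); go(t,CH[2])
```

```text
t 6.2 p [ 0.5176 -0.1399  0.1869] F [ 0.2  0.5 -0.1] g 0.652
[[0.013, 0.166, 0.986], [0.002, 0.986, -0.167], [-1.0, 0.004, 0.013]]
tool shift [0.0082 0.2982 0.0028] dist 0.298
turn about tool x (down): 0.0082  q7 -0.074
after-turn shift [0.0069 0.2982 0.0004]
```

Emit:
play_rows(increments="0 0.05 0 0.008;0 0.05 0 0;0 0.05 0 0;0 0.05 0 0;0 0.05 0 0;0 0.04 0 0;0 0.008 0 0;0 0 0 0")

```text
clock: 7.0
position: [0.5743, 0.1558, 0.1877]
ee_rot: [0.066, 0.697, -0.067, 0.711]
ft_force: [0.3, -0.1, 0.1]
grip_width: 0.652
```

Run:
```python
from h import *
t=cw(-30,134,70); go(t,CH[2])
```

```text
t 7.0 p [0.5743 0.1558 0.1877] F [ 0.3 -0.1  0.1] g 0.652
[[0.02, 0.187, 0.982], [-0.003, 0.982, -0.187], [-1.0, 0.001, 0.02]]
tool shift [ 0.1176 -0.0019 -0.0061] dist 0.118
turn about tool x (down): -0.0131  q7 -0.721
after-turn shift [ 0.1177 -0.0018 -0.0038]
```

Emit:
play_rows(increments="0 -0.002 -0.004 -0.013;0.03 0 0 0;0.03 0 0 0;0.02 0 0 0;0.02 0 0 0;0.016 0 0 0;0 0 0 0")

```text
clock: 7.7
position: [0.5735, 0.1385, 0.0679]
ee_rot: [0.063, 0.696, -0.069, 0.712]
ft_force: [-0.3, 0.2, 0.6]
grip_width: 0.646
```

Run:
```python
from h import *
t=cw(-30,134,70); go(t,CH[2])
S=camera("scene");crop(S,260,120,340,200,8,"l2")
```

```text
t 7.7 p [0.5735 0.1385 0.0679] F [-0.3  0.2  0.6] g 0.646
[[0.023, 0.186, 0.982], [-0.011, 0.982, -0.186], [-1.0, -0.006, 0.024]]
tool shift [-0.0023  0.0152 -0.0061] dist 0.017
turn about tool x (down): -0.0117  q7 -0.764
after-turn shift [-0.0021  0.0153 -0.006 ]
```

View pics/l2.png

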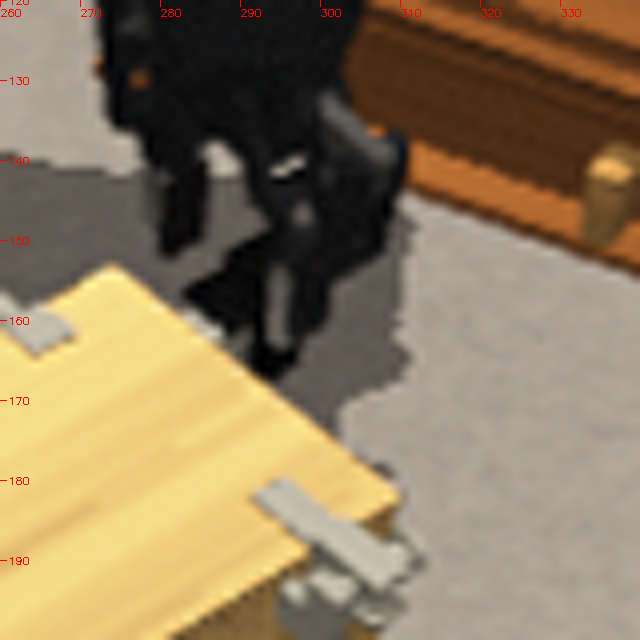

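Emit:
play_rows(increments="-0.002 0.005 -0.003 -0.005;0 0.005 -0.003 -0.005;0 0.005 0 0;0 0 0 0;0 0 0 0")

```text
clock: 8.25
position: [0.5728, 0.1568, 0.0755]
ee_rot: [0.06, 0.693, -0.065, 0.715]
ft_force: [0.1, -0.6, -0.1]
grip_width: 0.649
```

Run:
```python
from h import *
t=cw(-30,134,70); go(t,CH[2])
```

```text
t 8.25 p [0.5728 0.1568 0.0755] F [ 0.1 -0.6 -0.1] g 0.649
[[0.03, 0.176, 0.984], [-0.009, 0.984, -0.175], [-1.0, -0.004, 0.031]]
tool shift [ 0.0054 -0.0025 -0.0023] dist 0.006
turn about tool x (down): -0.0008  q7 -0.784
after-turn shift [ 0.0055 -0.0026 -0.0021]
```

Emit:
play_rows(increments="0.005 -0.002 -0.002 0;0 0 0 0;0 0 0 0")

```text
clock: 8.55
position: [0.5705, 0.155, 0.07]
ee_rot: [0.06, 0.693, -0.065, 0.715]
ft_force: [0.0, -0.2, 0.3]
grip_width: 0.649
```

Emit:
play_rows(increments="0 0 0 0;0 0 0 0;0 0 0 0;0 0 0 0;0 0 0 0;0 0 0 0", hand=1)

```text
clock: 9.15
position: [0.5722, 0.1544, 0.0707]
ee_rot: [0.061, 0.692, -0.065, 0.716]
ft_force: [1.8, -0.4, -0.3]
grip_width: 0.272
```

Emit:
play_rows(increments="0 0.006 0 0;0 0.006 0 0;0 0.006 0 0;0 0.006 0 0;0 0.004 0 0;0 0.003 0 0;0 0.003 0 0;0 0 0 0")

```text
clock: 9.95
position: [0.5768, 0.1792, 0.0707]
ee_rot: [0.056, 0.694, -0.074, 0.714]
ft_force: [-0.8, -1.1, 3.4]
grip_width: 0.274
```

Run:
```python
from h import *
o,R=st();print(wc(o["position"]))
S=camera("scene");crop(S,260,120,340,200,8,"l3")
```

```text
t 9.95 p [0.5768 0.1792 0.0707] F [-0.8 -1.1  3.4] g 0.274
[[0.025, 0.184, 0.983], [-0.027, 0.983, -0.183], [-0.999, -0.022, 0.03]]
[-27.85230565 159.30245435  70.73798264]
```

View pics/l3.png

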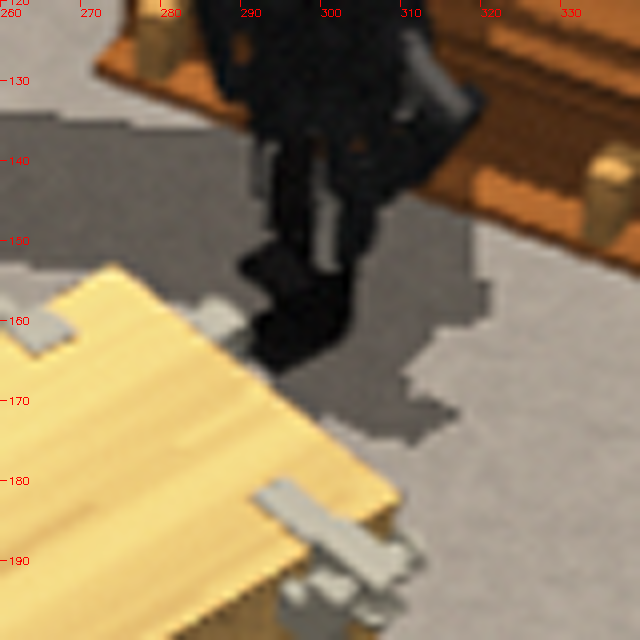

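Emit:
play_rows(increments="0 0.004 0 0;0 0.004 0 0;0 0 0 0")

```text
clock: 10.3
position: [0.5767, 0.1788, 0.0708]
ee_rot: [0.053, 0.696, -0.081, 0.712]
ft_force: [-1.0, 1.6, 1.4]
grip_width: 0.273
```

Emit:
play_rows(increments="0 0 0 0;0 0 0 0;0 0 0 0;-0.03 0 0 0;-0.03 0 0 0;-0.02 0 0 0;0 0 0 0;0 0 0 0", hand=-0.3)

```text
clock: 11.1
position: [0.5731, 0.1864, 0.1512]
ee_rot: [0.053, 0.697, -0.078, 0.711]
ft_force: [-0.6, 0.5, -0.7]
grip_width: 0.651
```

Run:
```python
from h import *
t=cw(-125,0,140); go(t,CH[2])
S=camera("scene");T=camera("top")
a=S["img"][120:240,190:330];b=T["img"][130:260,180:300]
cv2.imwrite("pics/r4.png",np.hstack([cv2.resize(a,(420,420*120//140)),cv2.resize(b,(int(360*120/130),360))]))
# bar ends check: (T crop t1 px) 
for x,y in((193,597),(487,647)): print(np.round(wc(back(T,190+x/7-.5,140+y/7-.5,.074)),1))
for x,y in((75,165),(278,68)): print(np.round(wc(back(S,205+x/6-.5,140+y/6-.5,.076)),1))
```

```text
t 11.1 p [0.5731 0.1864 0.1512] F [-0.6  0.5 -0.7] g 0.651
[[0.016, 0.184, 0.983], [-0.037, 0.982, -0.184], [-0.999, -0.033, 0.022]]
tool shift [ 0.0147 -0.1662 -0.091 ] dist 0.19
turn about tool x (down): -0.0093  q7 -0.818
after-turn shift [ 0.0112 -0.1657 -0.0923]
[-125.    60.8   74. ]
[-124.   -64.8   74. ]
[-130.4  -57.    76. ]
[-124.8   61.4   76. ]
```

View pics/r4.png

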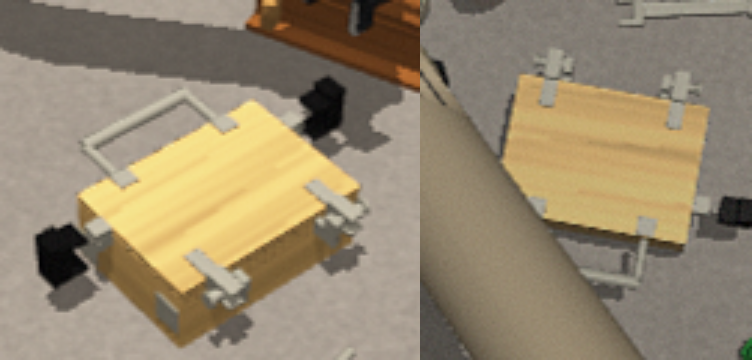

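Emit:
play_rows(increments="0 -0.04 -0.02 -0.01;0 -0.04 -0.02 0;0 -0.04 -0.02 0;0 -0.04 -0.02 0;0.01 -0.006 -0.011 0;0 0 0 0;0 0 0 0", hand=-0.25)

```text
clock: 11.9
position: [0.4463, 0.0335, 0.1362]
ee_rot: [0.05, 0.702, -0.074, 0.707]
ft_force: [-0.0, -0.4, -0.2]
grip_width: 0.624
```

Run:
```python
from h import *
t=cw(-125,0,140); go(t,CH[2])
S=camera("scene");crop(S,190,110,290,200,7,"b1",proj(S,[cw(-125,0,81),cw(-125,55,81)]))
```

```text
t 11.9 p [0.4463 0.0335 0.1362] F [-0.  -0.4 -0.2] g 0.624
[[0.003, 0.175, 0.985], [-0.035, 0.984, -0.175], [-0.999, -0.033, 0.009]]
tool shift [-0.004   0.0069  0.0059] dist 0.01
turn about tool x (down): -0.0  q7 -0.416
after-turn shift [-0.0038  0.007   0.0059]
```

View pics/b1.png

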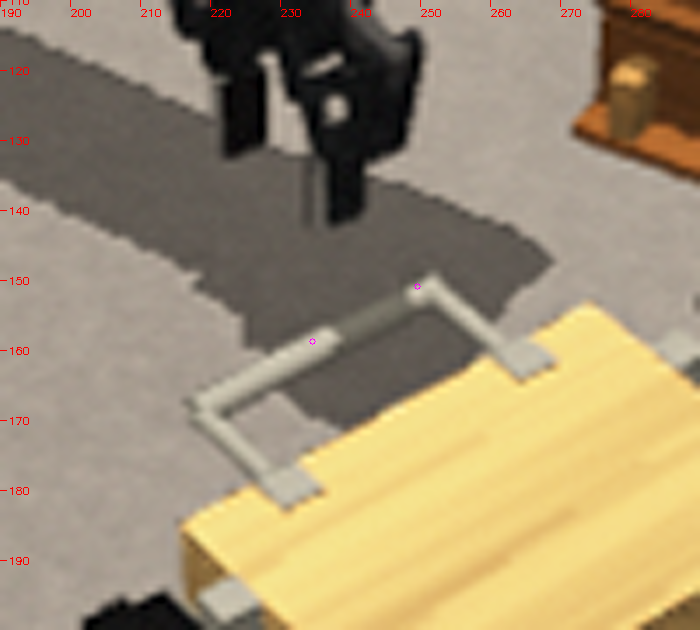

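Emit:
play_rows(increments="0 0.007 0.006 0;0.02 0 0 0;0.02 0 0 0;0.02 0 0 0;0.012 0 0 0;0 0 0 0;0 0 0 0")

```text
clock: 12.65
position: [0.4618, 0.0475, 0.0631]
ee_rot: [0.049, 0.701, -0.067, 0.708]
ft_force: [0.5, -1.3, 0.8]
grip_width: 0.625
```

Run:
```python
from h import *
t=cw(-125,0,63); go(t,CH[2])
```

```text
t 12.65 p [0.4618 0.0475 0.0631] F [ 0.5 -1.3  0.8] g 0.625
[[0.007, 0.164, 0.986], [-0.026, 0.986, -0.164], [-1.0, -0.025, 0.012]]
tool shift [ 0.0002 -0.0095 -0.007 ] dist 0.012
turn about tool x (down): 0.0107  q7 -0.531
after-turn shift [ 0.0001 -0.0096 -0.0069]
```

Emit:
play_rows(increments="0 -0.004 -0.003 0.01;0 -0.004 -0.003 0;0 0 0 0;0 0 0 0")

```text
clock: 13.05
position: [0.4556, 0.0404, 0.0656]
ee_rot: [0.053, 0.7, -0.071, 0.709]
ft_force: [-0.7, 0.3, 0.1]
grip_width: 0.627
```

Emit:
play_rows(increments="0 0 0 0;0 0 0 0;0 0 0 0;0 0 0 0;0 0 0 0;0 0 0 0;0 0 0 0", hand=1, squeeze=35)

```text
clock: 13.75
position: [0.456, 0.0402, 0.0661]
ee_rot: [0.053, 0.699, -0.071, 0.709]
ft_force: [0.2, 0.2, -0.5]
grip_width: -0.0
```

Run:
```python
from h import *
o,R=st();print(wc(o["position"]),o["torque"])
S=camera("scene");crop(S,190,110,290,200,7,"b2")
```

```text
t 13.75 p [0.456  0.0402 0.0661] F [ 0.2  0.2 -0.5] g -0.0
[[0.012, 0.176, 0.984], [-0.027, 0.984, -0.175], [-1.0, -0.025, 0.017]]
[-122.49197954    1.36255233   66.11741904] [0.00483356 0.04846169 0.002863  ]
```

View pics/b2.png

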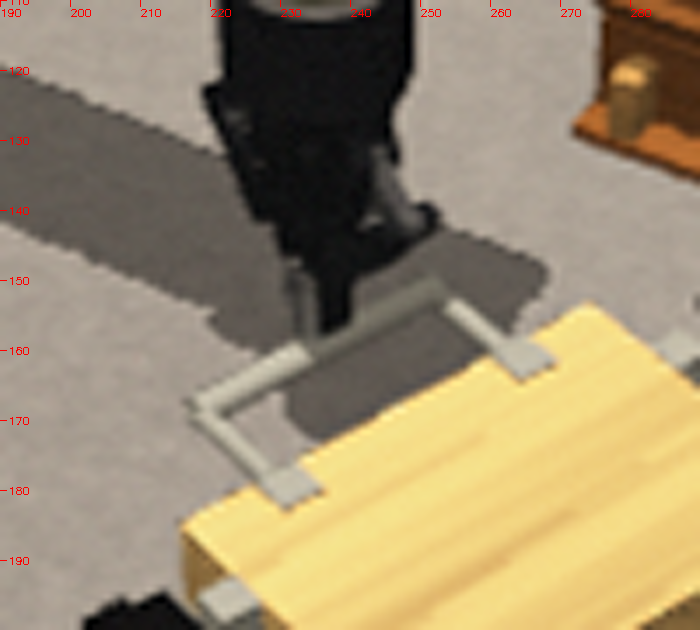

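Run:
```python
from h import *
o,R=st();p=o["position"]
S=camera("scene")
print(proj(S,[p,p+R[:,0]*.008,p-R[:,0]*.011, cw(-125,0,74), cw(-125,0,81)]))
crop(S,215,130,265,180,14,"b3",proj(S,[p,p+R[:,0]*.008,p-R[:,0]*.011]))
```

```text
t 13.8 p [0.456  0.0402 0.0661] F [ 0.3 -0.1  0.4] g 0.001
[[0.012, 0.176, 0.984], [-0.027, 0.984, -0.175], [-1.0, -0.025, 0.017]]
[[235.1444596  162.36590208]
 [235.17027928 164.46274387]
 [235.10862221 159.45551158]
 [234.18420857 160.07429271]
 [234.13509159 158.25695226]]
```

View pics/b3.png

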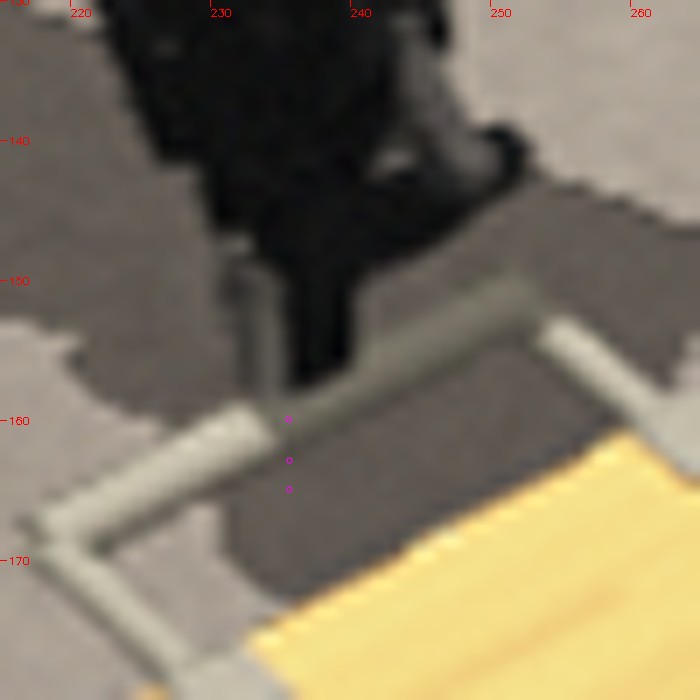

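Emit:
play_rows(increments="-0.03 0 0 0;-0.03 0 0 0;-0.02 0 0 0;0 0 0 0;0 0 0 0;0 0 0 0")

```text
clock: 14.45
position: [0.4539, 0.0425, 0.1475]
ee_rot: [0.053, 0.7, -0.071, 0.708]
ft_force: [-0.3, -0.2, -0.1]
grip_width: 0.0
```

Run:
```python
from h import *
o,R=st();p=o["position"]
S=camera("scene");T=camera("top")
tip=p+R[:,0]*.008
crop(S,200,90,260,170,9,"b4",proj(S,[tip,p]))
crop(T,180,180,290,270,7,"b5",proj(T,[tip,p]))
```

```text
t 14.45 p [0.4539 0.0425 0.1475] F [-0.3 -0.2 -0.1] g 0.0
[[0.01, 0.175, 0.984], [-0.027, 0.984, -0.175], [-1.0, -0.025, 0.014]]
```

View pics/b4.png

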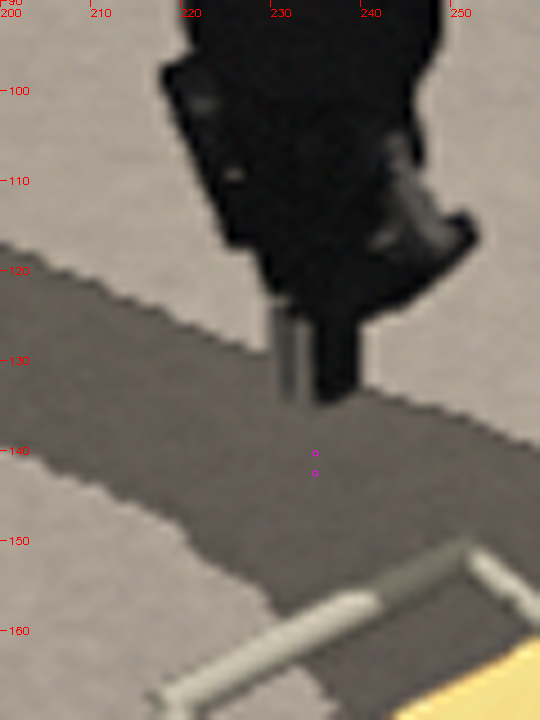

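View pics/b5.png

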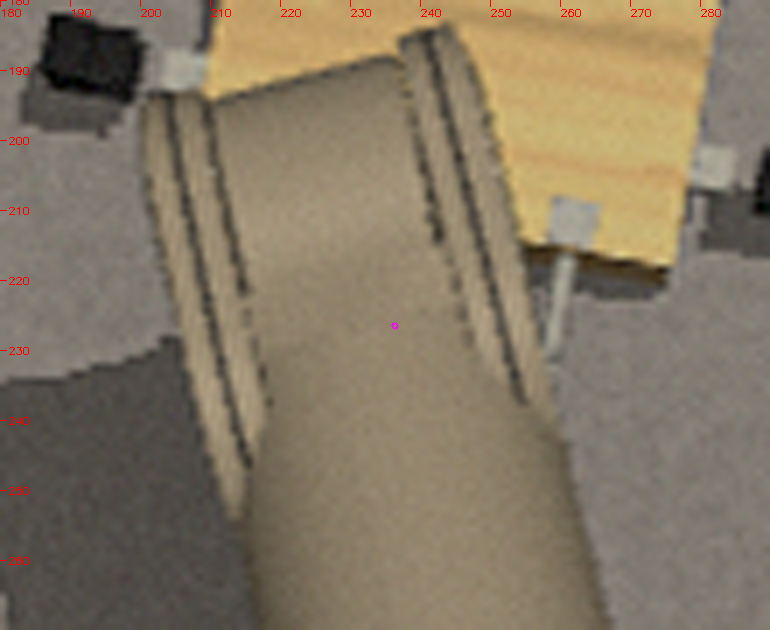

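Run:
```python
from h import *
S=camera("scene");T=camera("top")
for n,p in(("r1",(.5261,-.1084,.1216)),("r2",(.525,-.1104,.0703)),("r3",(.5195,-.1335,.072)),("l2",(.5735,.1385,.0679)),("l3",(.5768,.1792,.0707)),("b1",(.4463,.0335,.1362)),("b2",(.456,.0402,.0661))):
    p=np.array(p);d=np.array([.984,-.175,0]);t=p-[0,0,.008]
    print(n,np.round(proj(S,[t,t+d*.034,t-d*.034]),1).tolist())
print(proj(T,[[.241,-.577,.203]])*1.5625)
```

```text
r1 [[216.2, 190.0], [224.1, 197.4], [208.5, 182.8]]
r2 [[216.3, 203.7], [223.9, 211.1], [208.8, 196.5]]
r3 [[208.6, 207.1], [216.2, 214.7], [201.2, 199.8]]
l2 [[288.1, 164.8], [296.0, 171.1], [280.3, 158.7]]
l3 [[297.5, 157.5], [305.5, 163.7], [289.7, 151.6]]
b1 [[230.5, 145.6], [238.0, 151.9], [223.2, 139.5]]
b2 [[235.2, 164.4], [242.5, 170.7], [228.1, 158.3]]
[[735.29024566 476.56091973]]
```

Run:
```python
from h import *
T=camera("top")
im=cv2.imread("pics/top0.png")[400:600,600:800]
im=cv2.resize(im,None,fx=3.5,fy=3.5)
d=np.array([.386,-.923,0])
for t in([.241,-.577,.203],[.241-.041*.386,-.577+.041*.923,.203+.013],[.241+.041*.386,-.577-.041*.923,.216],[.241,-.577,.28]):
    q=proj(T,[t])[0]*1.5625; print(q); cv2.circle(im,(int((q[0]-600)*3.5),int((q[1]-400)*3.5)),4,(255,0,255),2)
cv2.imwrite("pics/g0.png",im)
```

```text
[735.29024566 476.56091973]
[717.03990579 486.95358553]
[760.67042507 467.36567282]
[757.87916728 480.14013271]
```

View pics/g0.png

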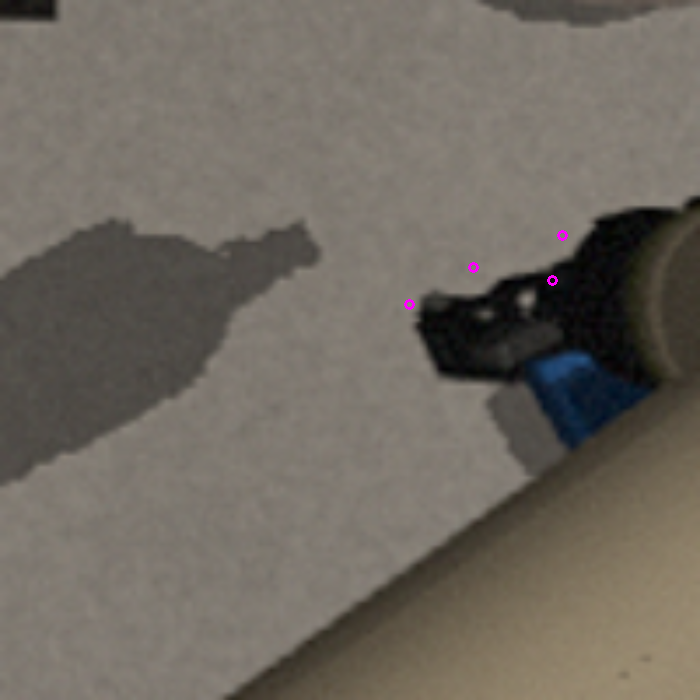

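Emit:
play_rows(increments="0 0 0 0;0 0 0 0;0 0 0 0;0 0 0 0;0 0 0 0", hand=-0.25)

```text
clock: 15.2
position: [0.4534, 0.0426, 0.1467]
ee_rot: [0.053, 0.701, -0.071, 0.708]
ft_force: [-0.4, -0.2, -0.2]
grip_width: 0.619
```

Run:
```python
from h import *
t=cw(-125,0,90); go(t,CH[2])
```

```text
t 15.2 p [0.4534 0.0426 0.1467] F [-0.4 -0.2 -0.2] g 0.619
[[0.008, 0.175, 0.985], [-0.026, 0.984, -0.175], [-1.0, -0.024, 0.012]]
tool shift [ 0.0568 -0.0018 -0.0002] dist 0.057
turn about tool x (down): -0.0002  q7 -0.426
after-turn shift [ 0.0567 -0.0032  0.0005]
```

Emit:
play_rows(increments="0.02 0 0 0;0.02 0 0 0;0.02 0 0 0;0.02 0 0 0;0.02 0 0 0;0.008 0 0 0;0 0 0 0;0 0 0 0")

```text
clock: 16.0
position: [0.4562, 0.0397, 0.0369]
ee_rot: [0.053, 0.699, -0.071, 0.709]
ft_force: [0.6, -0.2, -0.0]
grip_width: 0.624
```

Run:
```python
from h import *
t=cw(-125,0,35); go(t,CH[2])
S=camera("scene");crop(S,205,120,265,190,9,"b6")
```

```text
t 16.0 p [0.4562 0.0397 0.0369] F [ 0.6 -0.2 -0. ] g 0.624
[[0.011, 0.175, 0.984], [-0.026, 0.984, -0.175], [-1.0, -0.024, 0.016]]
tool shift [ 0.0018 -0.0008 -0.0028] dist 0.003
turn about tool x (down): -0.0005  q7 -0.555
after-turn shift [ 0.0019 -0.0009 -0.0028]
```

View pics/b6.png

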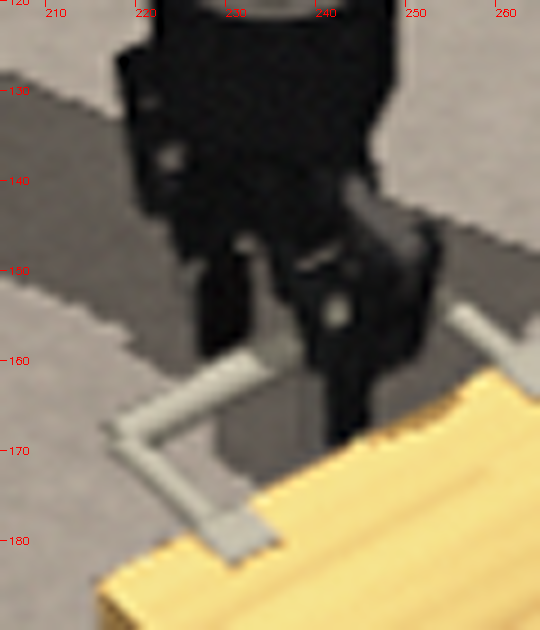

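Emit:
play_rows(increments="0 0 -0.002 0;0 0 0 0;0 0 0 0;0 0 0 0;0 0 0 0;0 0 0 0;0 0 0 0;0 0 0 0", hand=1, squeeze=35)

```text
clock: 16.85
position: [0.4556, 0.04, 0.0392]
ee_rot: [0.053, 0.698, -0.071, 0.711]
ft_force: [-0.9, -0.1, -0.9]
grip_width: 0.149
```

Run:
```python
from h import *
o,R=st();print(wc(o["position"]),o["torque"])
S=camera("scene");crop(S,205,120,265,190,9,"b7",proj(S,[o["position"]]))
```

```text
t 16.85 p [0.4556 0.04   0.0392] F [-0.9 -0.1 -0.9] g 0.149
[[0.015, 0.176, 0.984], [-0.027, 0.984, -0.176], [-1.0, -0.024, 0.02]]
[-122.92128659    1.06211343   39.16109786] [ 0.07029071 -0.04228116 -0.02652695]
```

View pics/b7.png

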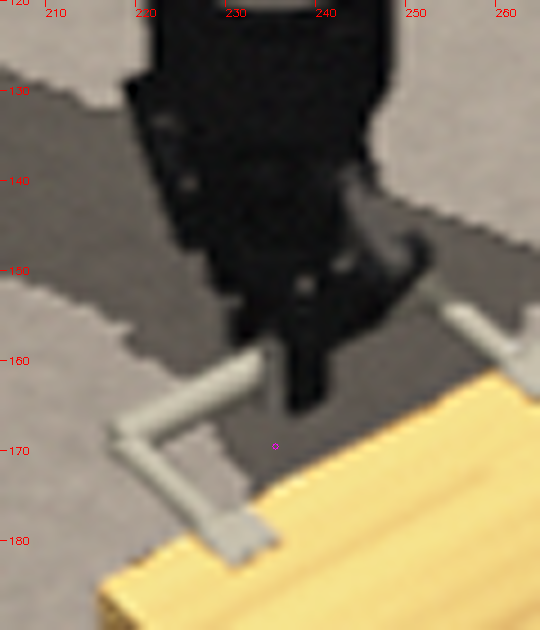

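Emit:
play_rows(increments="-0.01 0 0 0;-0.01 0 0.001 0;-0.019 0 0.0025 0;-0.019 0 0.004 0;-0.018 0 0.006 0;-0.018 0 0.007 0;-0.017 0 0.009 0;0 0 0 0")

```text
clock: 17.7
position: [0.4888, 0.0359, 0.162]
ee_rot: [0.054, 0.693, -0.072, 0.715]
ft_force: [0.1, 0.1, -4.5]
grip_width: 0.156
```

```bash
cat >> h.py <<'E'
X0=-122.9;Z0=39.2
def arc(next=()):
    o,R=st();q=wc(o["position"]);dx,dz=q[0]-X0,q[2]-Z0
    print("rel",round(dx,1),round(dz,1),"y",round(q[1],1),"theta",round(np.degrees(np.arctan2(dz,220-dx)),1),"radius",round(np.hypot(220-dx,dz),1))
    for th in next:
        a=np.radians(th);t=cw(X0+220-221*np.cos(a),1.0,Z0+221*np.sin(a)); print(th,np.round(R.T@(t-o["position"]),4))
E
python3 - <<'E'
from h import *
arc((40,50,60))
S=camera("scene");crop(S,205,100,325,230,5,"c1")
E
```

```text
t 17.7 p [0.4888 0.0359 0.162 ] F [ 0.1  0.1 -4.5] g 0.156
[[0.029, 0.178, 0.984], [-0.027, 0.984, -0.177], [-0.999, -0.022, 0.033]]
rel 33.4 122.8 y 2.8 theta 33.4 radius 223.4
40 [-0.0186 -0.0022  0.0179]
50 [-0.0449 -0.0027  0.0461]
60 [-0.066  -0.0031  0.0783]
```

View pics/c1.png

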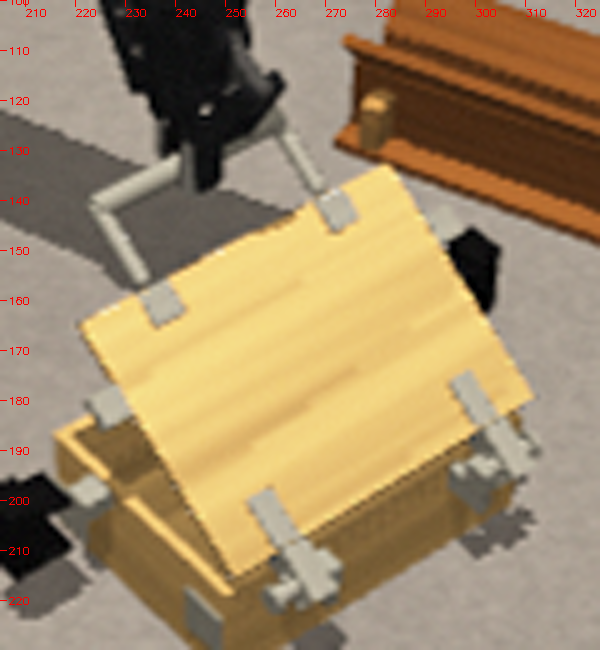

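Emit:
play_rows(increments="-0.009 -0.001 0.009 0;-0.009 -0.001 0.009 0;-0.013 0 0.014 0;-0.013 0 0.014 0;-0.011 0 0.016 0;-0.01 0 0.016 0;0 0 0 0")

```text
clock: 18.45
position: [0.5564, 0.0235, 0.2271]
ee_rot: [0.052, 0.7, -0.071, 0.708]
ft_force: [-2.0, -0.8, -1.6]
grip_width: 0.148
```

Run:
```python
from h import *
arc((70,80,90))
```

```text
t 18.45 p [0.5564 0.0235 0.2271] F [-2.  -0.8 -1.6] g 0.148
[[0.009, 0.174, 0.985], [-0.029, 0.984, -0.173], [-1.0, -0.027, 0.013]]
rel 102.2 187.9 y 2.4 theta 57.9 radius 221.7
70 [-0.0192 -0.002   0.0425]
80 [-0.0287 -0.0023  0.0798]
90 [-0.0315 -0.0024  0.1182]
```

Emit:
play_rows(increments="-0.007 -0.001 0.014 0;-0.006 -0.001 0.014 0;-0.006 0 0.014 0;-0.005 0 0.018 0;-0.004 0 0.019 0;-0.002 0 0.019 0;-0.001 0 0.015 0;0 0 0 0;0 0 0 0")

```text
clock: 19.35
position: [0.666, 0.0037, 0.2597]
ee_rot: [0.05, 0.704, -0.071, 0.705]
ft_force: [-0.7, -1.2, 3.9]
grip_width: 0.143
```

Run:
```python
from h import *
arc((90,))
S=camera("scene");crop(S,205,80,325,230,5,"c2")
```

```text
t 19.35 p [0.666  0.0037 0.2597] F [-0.7 -1.2  3.9] g 0.143
[[-0.002, 0.17, 0.985], [-0.03, 0.985, -0.17], [-1.0, -0.03, 0.004]]
rel 213.5 220.5 y 2.1 theta 88.3 radius 220.6
90 [-0.0004 -0.0011  0.0065]
```

View pics/c2.png

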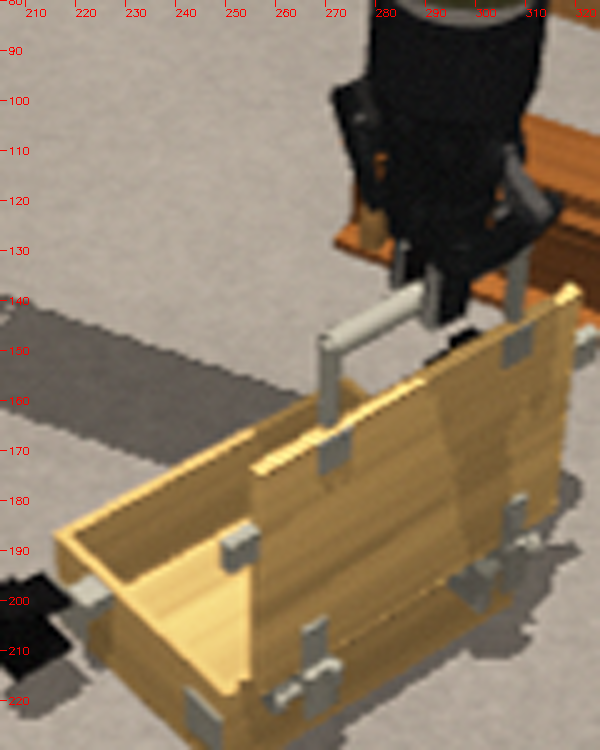

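Emit:
play_rows(increments="0 -0.001 0.003 0;0 0 0.003 0;0 0 0 0;0 0 0 0", squeeze=50)

```text
clock: 19.8
position: [0.6711, 0.0025, 0.2598]
ee_rot: [0.05, 0.705, -0.071, 0.704]
ft_force: [-2.2, -0.1, 3.9]
grip_width: 0.145
```

Run:
```python
from h import *
arc((90,))
```

```text
t 19.8 p [0.6711 0.0025 0.2598] F [-2.2 -0.1  3.9] g 0.145
[[-0.003, 0.169, 0.986], [-0.029, 0.985, -0.169], [-1.0, -0.029, 0.002]]
rel 218.7 220.6 y 1.8 theta 89.7 radius 220.6
90 [-0.0004 -0.0008  0.0013]
```

Emit:
play_rows(increments="-0.01 -0.0003 0 0;-0.012 -0.0004 0 0;-0.015 -0.0005 0 0;-0.015 -0.0005 0 0;-0.015 -0.0005 0 0;-0.015 -0.0005 0 0;-0.012 0 0 0;0 0 0 0;0 0 0 0")

```text
clock: 20.7
position: [0.671, 0.0016, 0.3579]
ee_rot: [0.049, 0.705, -0.071, 0.704]
ft_force: [0.2, 0.2, -3.9]
grip_width: 0.14
```

Run:
```python
from h import *
arc()
S=camera("scene");crop(S,205,60,325,230,4,"c3")
```

```text
t 20.7 p [0.671  0.0016 0.3579] F [ 0.2  0.2 -3.9] g 0.14
[[-0.005, 0.169, 0.986], [-0.03, 0.985, -0.169], [-1.0, -0.03, 0.0]]
rel 218.9 318.7 y 0.8 theta 89.8 radius 318.7
```

View pics/c3.png

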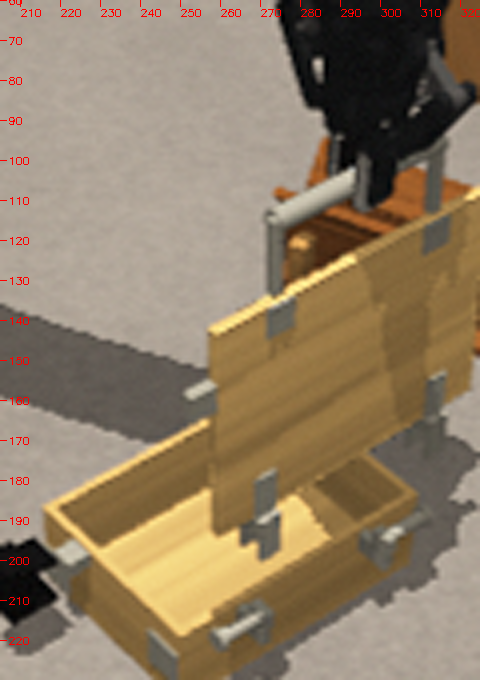

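Run:
```python
from h import *
go([.50,.30,.38],.172-np.pi/2)
print(get_obs()["joint_pos"])
```

```text
t 20.75 p [0.671  0.0016 0.3579] F [ 0.4  0.3 -4.3] g 0.14
[[-0.005, 0.169, 0.986], [-0.03, 0.985, -0.169], [-1.0, -0.03, 0.0]]
tool shift [-0.0302  0.2644 -0.219 ] dist 0.345
turn about tool x (down): 1.2288  q7 -0.418
after-turn shift [-0.0221 -0.1174 -0.3233]
[ 0.31262995  0.49768548 -0.67533032  1.00850617  0.33502931  1.73662356
 -0.4176769 ]
```

Emit:
play_rows(increments="-0.005 0.01 -0.008 0;-0.003 0.018 -0.015 0;-0.002 0.022 -0.018 0;-0.002 0.022 -0.018 0;-0.002 0.022 -0.018 0;-0.002 0.022 -0.018 0;-0.002 0.022 -0.018 0;-0.002 0.022 -0.018 0;-0.002 0.022 -0.018 0;-0.002 0.022 -0.018 0;-0.001 0.022 -0.018 0;0 0.018 -0.015 0;0 0.01 -0.01 0;0 0 0 0")

```text
clock: 22.15
position: [0.4885, 0.3068, 0.3721]
ee_rot: [0.045, 0.708, -0.069, 0.701]
ft_force: [-0.4, 1.0, -2.7]
grip_width: 0.145
```

Run:
```python
from h import *
go([.50,.3617,.38],.172-np.pi/2)
print(get_obs()["joint_pos"])
```

```text
t 22.15 p [0.4885 0.3068 0.3721] F [-0.4  1.  -2.7] g 0.145
[[-0.013, 0.162, 0.987], [-0.033, 0.986, -0.162], [-0.999, -0.035, -0.007]]
tool shift [-0.0099  0.0557  0.0024] dist 0.057
turn about tool x (down): 1.2361  q7 -0.97
after-turn shift [-0.0079  0.0207 -0.0521]
[-0.02685187  0.3162861  -0.83507386  1.23811335  0.24805989  1.71693284
 -0.97034719]
```

Emit:
play_rows(increments="0 0 0 0.05;0 0 0 0.1;0 0 0 0.1;0 0 0 0.1;0 0 0 0.1;0 0 0 0.1;0 0 0 0.1;0 0 0 0.1;0 0 0 0.1;0 0 0 0.1;0 0 0 0.1;0 0 0 0.1;0 0 0 0.086;0 0 0 0;0 0 0 0")

```text
clock: 23.65
position: [0.4991, 0.2874, 0.3698]
ee_rot: [0.46, 0.517, -0.489, 0.531]
ft_force: [-0.8, -0.8, -4.0]
grip_width: 0.139
```

Run:
```python
from h import *
go([.50,.3617,.372],.172-np.pi/2)
print(get_obs()["joint_pos"])
S=camera("scene");crop(S,240,30,390,170,5,"d1")
```

```text
t 23.65 p [0.4991 0.2874 0.3698] F [-0.8 -0.8 -4. ] g 0.139
[[-0.013, 0.995, 0.098], [-0.044, 0.098, -0.994], [-0.999, -0.017, 0.042]]
tool shift [-0.0055  0.0081 -0.0737] dist 0.074
turn about tool x (down): -0.0736  q7 -2.204
after-turn shift [-0.0022  0.0136 -0.0731]
[-0.12475956  0.27937834 -0.64387125  1.24870009  0.19111055  1.70476572
 -2.20373744]
```

View pics/d1.png

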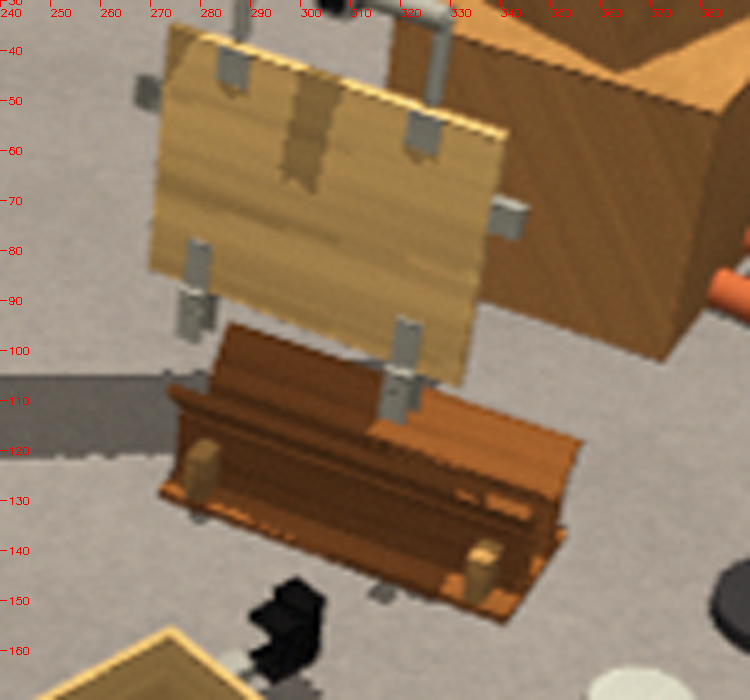

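Emit:
play_rows(increments="0 0 0 -0.04;0 0 0 -0.034;0 0.003 -0.015 0;0 0.003 -0.018 0;0 0.003 -0.018 0;0 0.003 -0.018 0;0 0.002 -0.012 0;0 0 0 0;0 0 0 0")

```text
clock: 24.6
position: [0.4995, 0.3732, 0.3648]
ee_rot: [0.437, 0.537, -0.468, 0.549]
ft_force: [-0.2, -0.9, -5.0]
grip_width: 0.146
```

Run:
```python
from h import *
go([.50,.3617,.372],.172-np.pi/2)
print(get_obs()["joint_pos"][6])
S=camera("scene");crop(S,240,20,390,160,5,"d2")
T=camera("top");crop(T,90,150,210,270,6,"d3")
```

```text
t 24.6 p [0.4995 0.3732 0.3648] F [-0.2 -0.9 -5. ] g 0.146
[[-0.014, 0.983, 0.181], [-0.044, 0.18, -0.983], [-0.999, -0.022, 0.041]]
tool shift [-0.0067 -0.0017  0.0117] dist 0.014
turn about tool x (down): 0.0102  q7 -2.267
after-turn shift [-0.0072 -0.0014  0.0114]
-2.266773237026852
```

View pics/d2.png

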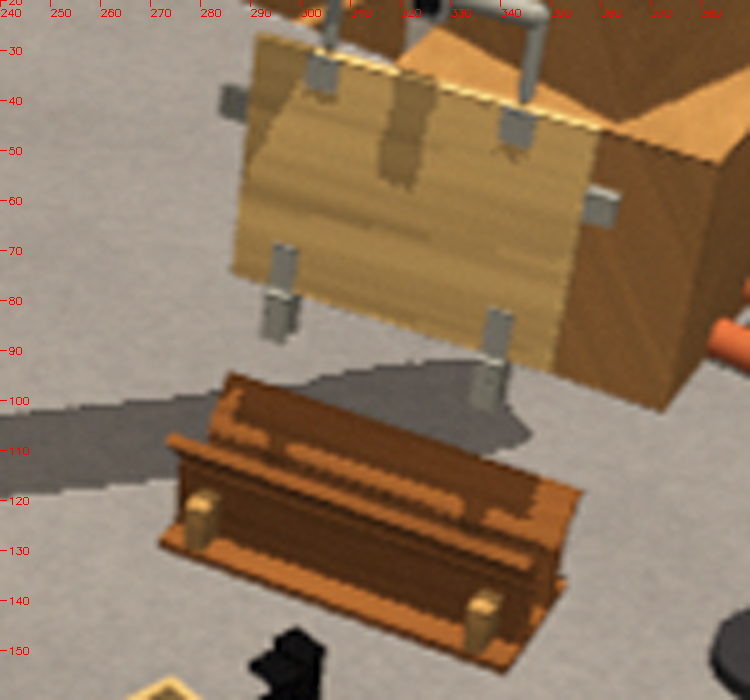

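View pics/d3.png

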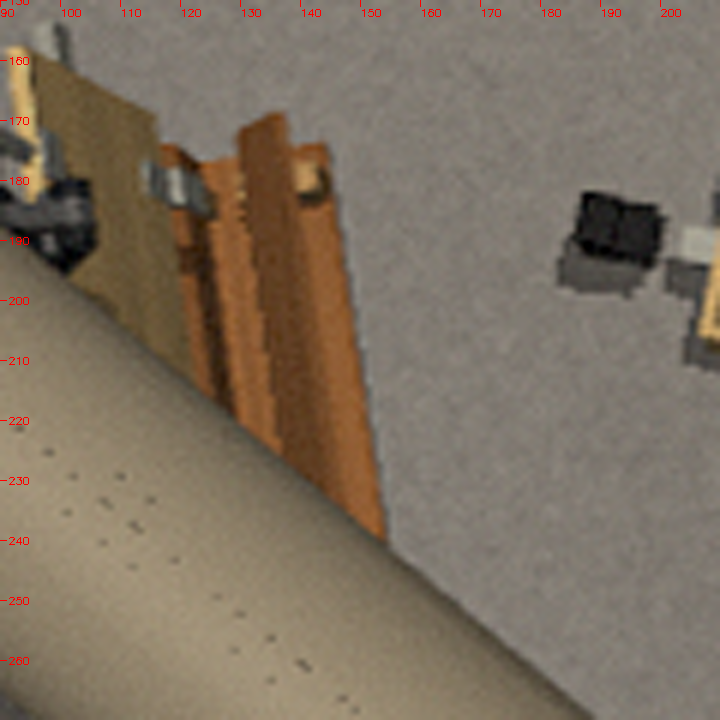

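Run:
```python
from h import *
T=camera("top");S=camera("scene")
def tri(ps,pt):
    f=lambda X:np.r_[proj(S,X)[0]-ps,proj(T,X)[0]-pt]
    r=least_squares(f,[.6,.37,.18]);return np.round(r.x,4),np.round(r.fun,1)
h=.5
print("corner",tri(np.array([240+553/5-h,20+373/5-h]),np.array([90+157/6-h,150+112/6-h])))
print("fork",tri(np.array([240+490/5-h,20+410/5-h]),np.array([90+212/6-h,150+205/6-h])))
u=np.array([np.cos(.172),np.sin(.172)]);n=np.array([-u[1],u[0]])
c=np.array([.5005,.3617])
for P in([240+490/5-h,20+410/5-h],[240+276/5-h,20+340/5-h]):
    for z in (.15,.166):
        X=back(S,P[0],P[1],z);print(z,np.round(X,4),"along",(X[:2]-c)@u,"across",(X[:2]-c)@n)
X=back(T,90+212/6-h,150+205/6-h,.166);print(X,(X[:2]-c)@u,(X[:2]-c)@n)
```

```text
corner (array([0.6087, 0.3713, 0.2   ]), array([-0.8,  0.2, -0.5, -0.6]))
fork (array([0.5751, 0.3561, 0.1651]), array([-2.2,  0.5, -1.4, -1.6]))
0.15 [0.5682 0.3819 0.15  ] along 0.0701740467106545 across 0.008261549300920134
0.166 [0.5793 0.3614 0.166 ] along 0.07763012288279054 across -0.013765863489539761
0.15 [0.4249 0.3551 0.15  ] along -0.0755853398026192 across 0.006388993441711533
0.166 [0.4387 0.3351 0.166 ] along -0.06541127682780318 across -0.01560350165161491
[0.57025    0.35190323 0.166     ] 0.06704405066790904 -0.021590150262261666
```

Emit:
play_rows(increments="0 0 -0.004 0;0 0 -0.004 0;0.012 0 -0.0005 0;0.012 0 -0.0005 0;0.012 0 -0.0005 0;0.012 0 -0.0005 0;0.012 0 -0.0005 0;0 0 0 0;0 0 0 0")

```text
clock: 25.7
position: [0.4972, 0.3783, 0.298]
ee_rot: [0.438, 0.536, -0.469, 0.549]
ft_force: [-0.2, 0.5, -4.1]
grip_width: 0.141
```

Run:
```python
from h import *
go([.50,.3617,.372],.172-np.pi/2)
S=camera("scene");crop(S,265,45,365,155,7,"d4")
T=camera("top");crop(T,90,150,170,230,8,"d5")
```

```text
t 25.7 p [0.4972 0.3783 0.298 ] F [-0.2  0.5 -4.1] g 0.141
[[-0.015, 0.984, 0.177], [-0.046, 0.176, -0.983], [-0.999, -0.022, 0.043]]
tool shift [-0.0732 -0.0018  0.02  ] dist 0.076
turn about tool x (down): 0.006  q7 -2.291
after-turn shift [-0.074  -0.      0.0168]
```

View pics/d4.png

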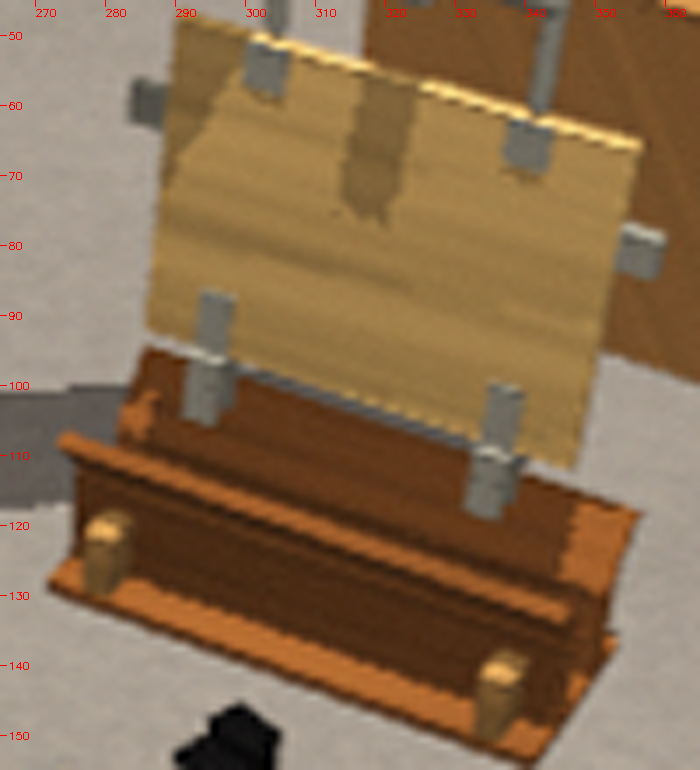

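View pics/d5.png

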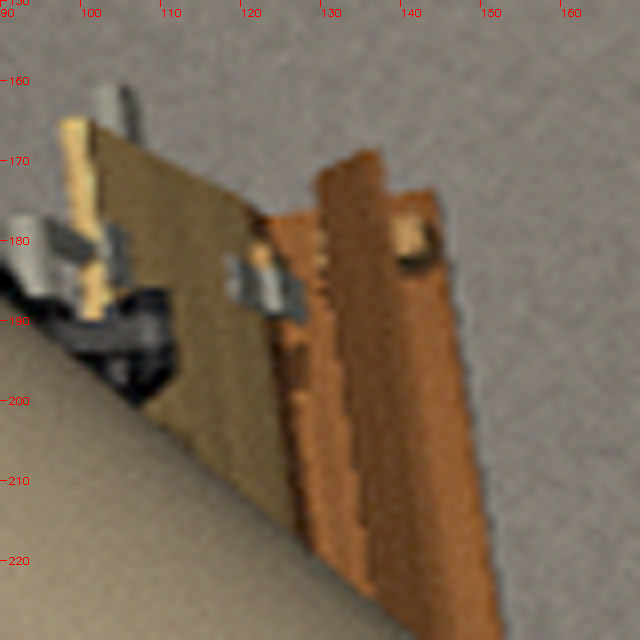

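Run:
```python
from h import *
T=camera("top");S=camera("scene");h=.5
u=np.array([np.cos(.172),np.sin(.172)]);n=np.array([-u[1],u[0]]);c=np.array([.5005,.3617])
for nm,C,P in(("L",S,[265+200/7-h,45+422/7-h]),("R",S,[265+485/7-h,45+515/7-h]),("Ttip",T,[90+290/8-h,150+300/8-h])):
    for z in(.093,.101):
        X=back(C,*P,z);print(nm,z,np.round(X,4),"along",round((X[:2]-c)@u,4),"across",round((X[:2]-c)@n,4))
def tri(ps,pt):
    f=lambda X:np.r_[proj(S,X)[0]-ps,proj(T,X)[0]-pt]
    r=least_squares(f,[.6,.37,.18]);X=r.x;return np.round(X,4),np.round(r.fun,1),(X[:2]-c)@u,(X[:2]-c)@n
print("corner",tri(np.array([265+572/7-h,45+470/7-h]),np.array([90+262/8-h,150+212/8-h])))
```

```text
L 0.093 [0.4315 0.3443 0.093 ] along -0.071 across -0.0054
L 0.101 [0.4379 0.335  0.101 ] along -0.0662 across -0.0156
R 0.093 [0.5693 0.3729 0.093 ] along 0.0697 across -0.0008
R 0.101 [0.5745 0.3634 0.101 ] along 0.0732 across -0.011
Ttip 0.093 [0.5734 0.3674 0.093 ] along 0.0727 across -0.0069
Ttip 0.101 [0.572  0.3654 0.101 ] along 0.0711 across -0.0086
corner (array([0.6025, 0.372 , 0.1328]), array([-1.8,  0.4, -1.1, -1.4]), np.float64(0.10224476835588914), np.float64(-0.007301138794693487))
```

Emit:
play_rows(increments="0 0 0.001 0.02;0.01 0 -0.0004 0;0.01 0 -0.0004 0;0.01 0 -0.0004 0;0.01 0 -0.0004 0;0.01 0 -0.0004 0;0 0 0 0;0 0 0 0")

```text
clock: 26.7
position: [0.4962, 0.3774, 0.244]
ee_rot: [0.444, 0.531, -0.475, 0.544]
ft_force: [-0.3, 1.1, -3.3]
grip_width: 0.139
```

Run:
```python
from h import *
go([.50,.3617,.372],.172-np.pi/2)
S=camera("scene");crop(S,265,55,365,155,7,"d6")
T=camera("top");crop(T,90,150,170,230,8,"d7")
```

```text
t 26.7 p [0.4962 0.3774 0.244 ] F [-0.3  1.1 -3.3] g 0.139
[[-0.014, 0.988, 0.156], [-0.045, 0.155, -0.987], [-0.999, -0.021, 0.042]]
tool shift [-0.1272 -0.0013  0.0215] dist 0.129
turn about tool x (down): -0.0154  q7 -2.323
after-turn shift [-0.128   0.0011  0.0161]
```

View pics/d6.png

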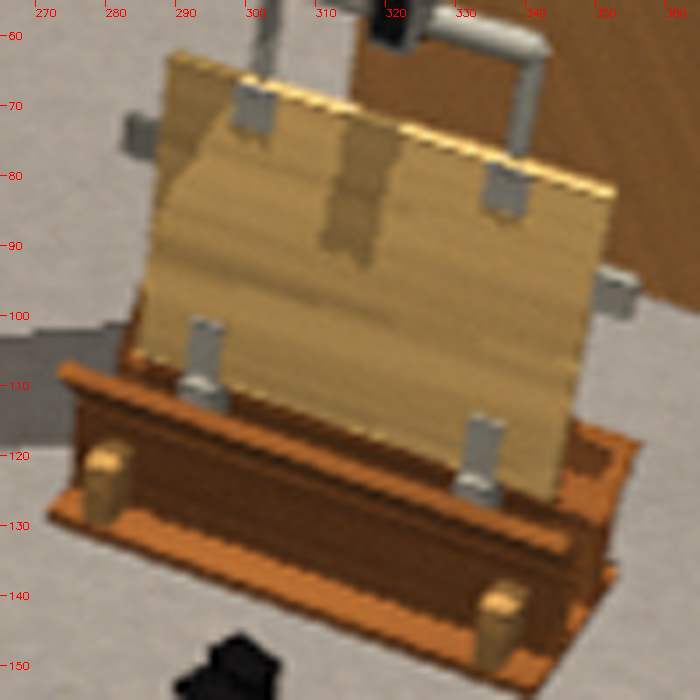

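View pics/d7.png

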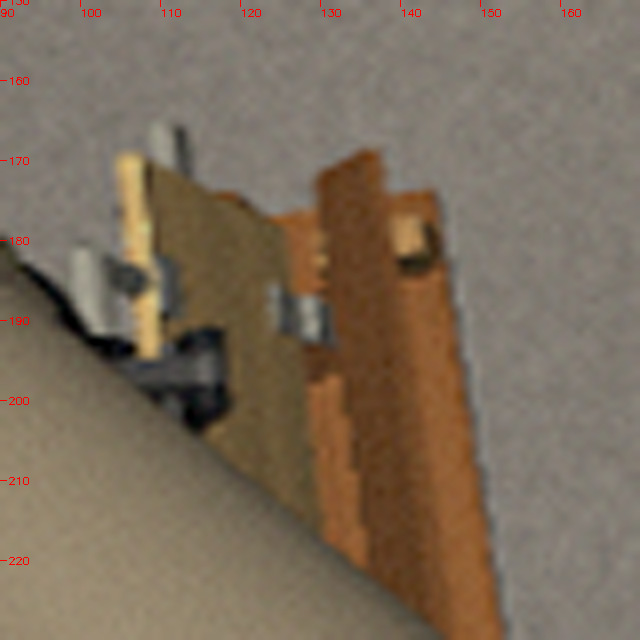

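Emit:
play_rows(increments="0.008 0 -0.0015 0;0.008 0 -0.0005 0;0.008 0 -0.0005 0;0.006 0 -0.0005 0;0 0 0 0;0 0 0 0")

```text
clock: 27.4
position: [0.4955, 0.3793, 0.2118]
ee_rot: [0.444, 0.531, -0.474, 0.544]
ft_force: [0.1, 0.8, -3.6]
grip_width: 0.139
```

Run:
```python
from h import *
go([.50,.3617,.372],.172-np.pi/2)
```

```text
t 27.4 p [0.4955 0.3793 0.2118] F [ 0.1  0.8 -3.6] g 0.139
[[-0.013, 0.988, 0.156], [-0.045, 0.155, -0.987], [-0.999, -0.02, 0.042]]
tool shift [-0.1593 -0.0015  0.0248] dist 0.161
turn about tool x (down): -0.0157  q7 -2.336
after-turn shift [-0.1602  0.0014  0.0181]
```

Emit:
play_rows(increments="0.003 0 0 0;0.003 0 0 0;0.002 0 0 0;0 0 0 0")

```text
clock: 27.8
position: [0.4978, 0.382, 0.2104]
ee_rot: [0.449, 0.53, -0.47, 0.545]
ft_force: [-0.5, -0.2, -4.0]
grip_width: 0.142
```

Emit:
play_rows(increments="0.004 0 0 0;0.004 0 0 0;0 0 0 0;0 0 0 0")

```text
clock: 28.2
position: [0.5007, 0.3853, 0.2106]
ee_rot: [0.454, 0.529, -0.465, 0.546]
ft_force: [0.5, -1.3, -2.0]
grip_width: 0.145
```

Run:
```python
from h import *
go([.50,.3617,.372],.172-np.pi/2)
S=camera("scene");crop(S,265,55,365,155,7,"d8")
T=camera("top");crop(T,90,150,170,230,8,"d9")
```

```text
t 28.2 p [0.5007 0.3853 0.2106] F [ 0.5 -1.3 -2. ] g 0.145
[[0.008, 0.988, 0.155], [-0.028, 0.155, -0.988], [-1.0, 0.004, 0.029]]
tool shift [-0.1607 -0.0037  0.0278] dist 0.163
turn about tool x (down): -0.0166  q7 -2.34
after-turn shift [-0.1614 -0.0047  0.0231]
```

View pics/d8.png

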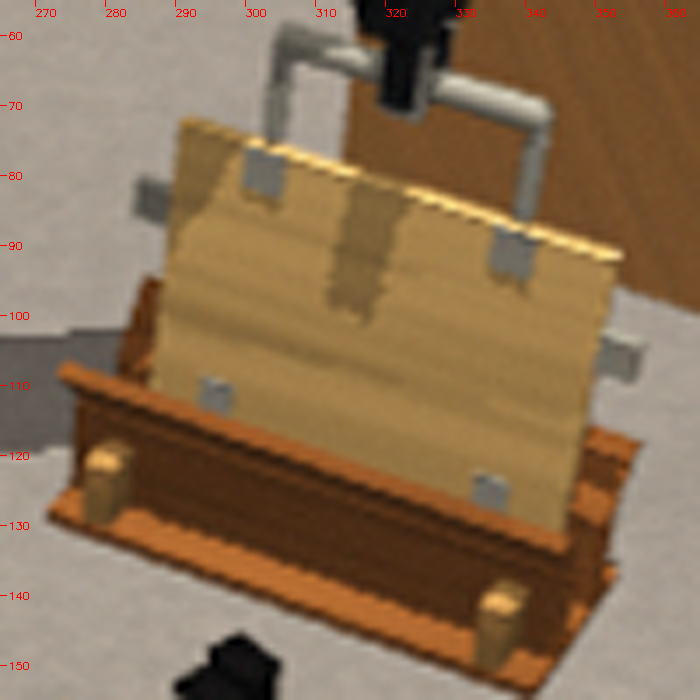

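View pics/d9.png

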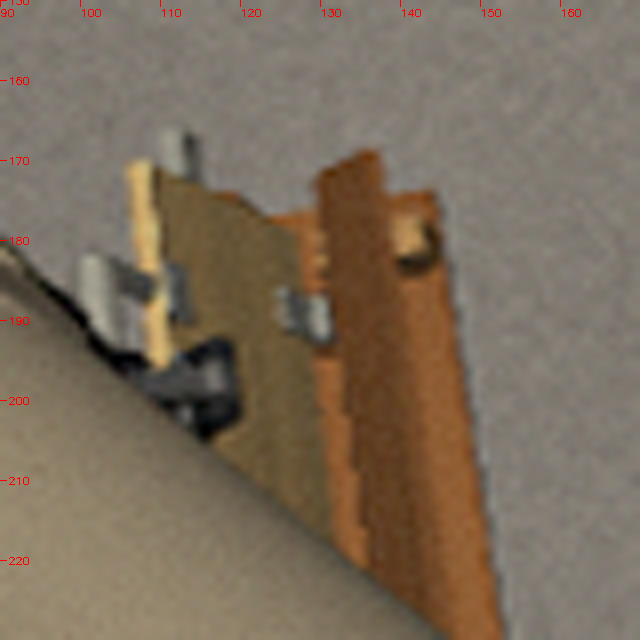

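Emit:
play_rows(increments="0 0 0 0;0 0 0 0;0 0 0 0;0 0 0 0", hand=-0.5)

```text
clock: 28.7
position: [0.5012, 0.3851, 0.2098]
ee_rot: [0.454, 0.529, -0.465, 0.546]
ft_force: [0.2, 0.4, 0.7]
grip_width: 0.745
```

Emit:
play_rows(increments="-0.015 0 0 0;-0.02 0 0 0;-0.02 0 0 0;-0.02 0 0 0;-0.02 0 0 0;0 0 0 0")

```text
clock: 29.3
position: [0.5, 0.3882, 0.3137]
ee_rot: [0.455, 0.529, -0.465, 0.545]
ft_force: [0.0, 0.8, 0.2]
grip_width: 0.746
```

Run:
```python
from h import *
st()
S=camera("scene");crop(S,265,45,365,155,7,"e1")
```

```text
t 29.3 p [0.5    0.3882 0.3137] F [0.  0.8 0.2] g 0.746
[[0.009, 0.988, 0.154], [-0.025, 0.155, -0.988], [-1.0, 0.005, 0.027]]
```

View pics/e1.png

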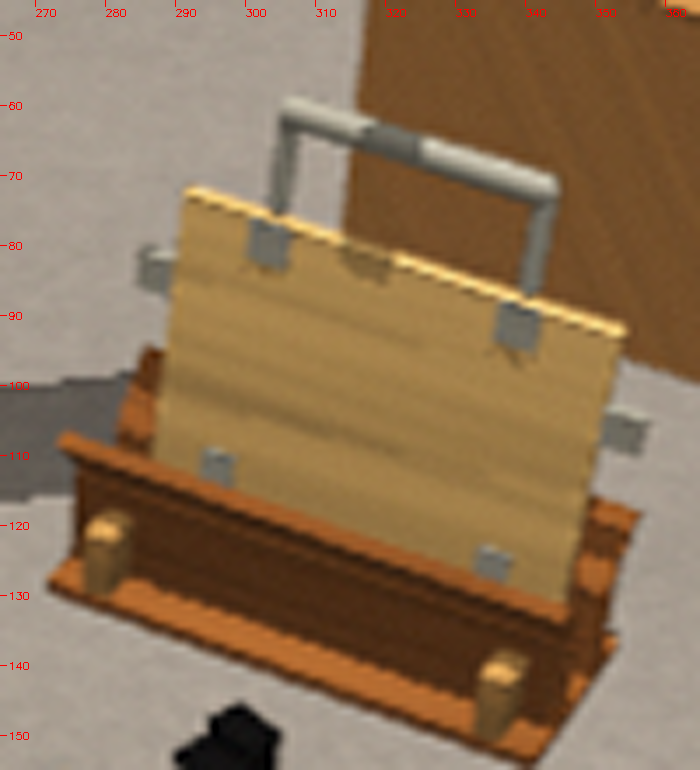

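Run:
```python
from h import *
t=cw(-30,160,0); t[2]=.31; go(t,CH[2])
```

```text
t 29.35 p [0.4998 0.3879 0.3122] F [ 0.2 -0.4 -1.1] g 0.752
[[0.008, 0.988, 0.155], [-0.027, 0.155, -0.988], [-1.0, 0.004, 0.027]]
tool shift [0.0083 0.0419 0.2166] dist 0.221
turn about tool x (down): -1.2401  q7 -2.318
after-turn shift [ 0.0022 -0.1914  0.1101]
```

Emit:
play_rows(increments="0 0.006 0.03 0;0 0.006 0.035 0;0 0.007 0.035 0;0 0.007 0.035 0;0 0.007 0.035 0;0 0.006 0.035 0;0 0 0.01 -0.1;0 0 0 -0.14;0 0 0 -0.14;0 0 0 -0.14;0 0 0 -0.14;0 0 0 -0.14;0 0 0 -0.14;0 0 0 -0.14;0 0 0 -0.14;0 0 0 0;0 0 0 0", hand=-0.3)

```text
clock: 31.05
position: [0.5698, 0.1692, 0.3069]
ee_rot: [0.042, 0.707, -0.065, 0.703]
ft_force: [0.2, -0.3, 0.3]
grip_width: 0.65
```

Run:
```python
from h import *
t=cw(-30,160,0); t[2]=.12; go(t,CH[2])
S=camera("scene");crop(S,255,40,365,200,4,"e2")
c=S;crop(S,275,135,310,180,12,"e3",proj(S,[cw(-30,160,95),cw(-30,170,95),cw(-30,150,95)]))
```

```text
t 31.05 p [0.5698 0.1692 0.3069] F [ 0.2 -0.3  0.3] g 0.65
[[-0.009, 0.15, 0.989], [-0.033, 0.988, -0.15], [-0.999, -0.034, -0.004]]
tool shift [0.1864 0.0179 0.004 ] dist 0.187
turn about tool x (down): 0.0245  q7 -0.691
after-turn shift [0.1869 0.0117 0.0029]
```

View pics/e3.png

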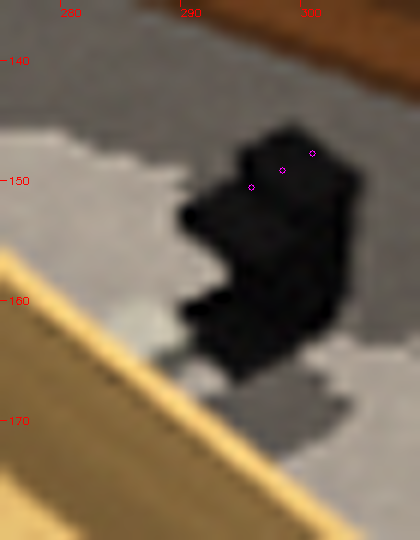

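Emit:
play_rows(increments="0.03 0.006 0.002 0.024;0.04 0.006 0.002 0;0.04 0.006 0 0;0.04 0 0 0;0.03 0 0 0;0 0 0 0;0 0 0 0")

```text
clock: 31.8
position: [0.5762, 0.1812, 0.122]
ee_rot: [0.058, 0.704, -0.081, 0.703]
ft_force: [0.1, 0.2, 0.8]
grip_width: 0.649
```

Run:
```python
from h import *
t=cw(-30,160,55); go(t,CH[2])
```

```text
t 31.8 p [0.5762 0.1812 0.122 ] F [0.1 0.2 0.8] g 0.649
[[-0.006, 0.196, 0.981], [-0.032, 0.98, -0.196], [-0.999, -0.033, 0.001]]
tool shift [ 0.067   0.001  -0.0012] dist 0.067
turn about tool x (down): -0.0222  q7 -0.825
after-turn shift [ 0.067  -0.0012 -0.0012]
```

Emit:
play_rows(increments="0.012 0 0 -0.012;0.02 0 0 0;0.02 0 0 0;0.015 0 0 0;0 0 0 0;0 0 0 0")

```text
clock: 32.4
position: [0.5811, 0.1809, 0.0599]
ee_rot: [0.056, 0.701, -0.076, 0.707]
ft_force: [0.6, 0.6, 0.7]
grip_width: 0.648
```

Run:
```python
from h import *
t=cw(-30,160,55); go(t,CH[2])
S=camera("scene");crop(S,265,115,335,185,9,"e4")
```

```text
t 32.4 p [0.5811 0.1809 0.0599] F [0.6 0.6 0.7] g 0.648
[[0.006, 0.187, 0.982], [-0.029, 0.982, -0.186], [-1.0, -0.027, 0.012]]
tool shift [ 0.0049 -0.0017 -0.0062] dist 0.008
turn about tool x (down): -0.0121  q7 -0.851
after-turn shift [ 0.0049 -0.0017 -0.0061]
```

View pics/e4.png

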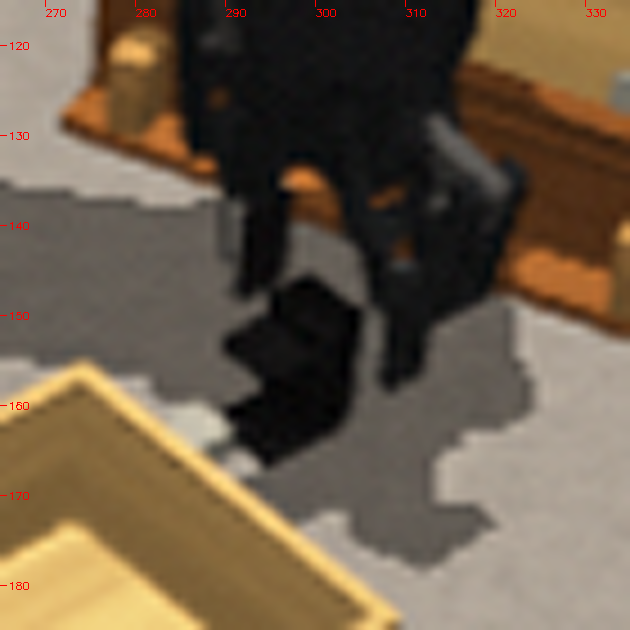

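Emit:
play_rows(increments="0.002 -0.001 -0.003 -0.006;0.003 0 -0.003 0;0.002 0 0 0;0 0 0 0;0 0 0 0")

```text
clock: 32.95
position: [0.5758, 0.1814, 0.0549]
ee_rot: [0.054, 0.7, -0.074, 0.709]
ft_force: [-0.7, 0.4, -0.0]
grip_width: 0.65
```

Emit:
play_rows(increments="0 0 0 0;0 0 0 0;0 0 0 0;0 0 0 0;0 0 0 0;0 0 0 0", hand=1, squeeze=60)

```text
clock: 33.55
position: [0.5768, 0.1813, 0.0556]
ee_rot: [0.055, 0.699, -0.074, 0.709]
ft_force: [1.1, -0.4, 1.7]
grip_width: 0.289
```

Emit:
play_rows(increments="0 -0.006 0 0;0 -0.006 0 0;0 -0.006 0 0;0 -0.005 0 0;0 -0.004 0 0;0 -0.003 0 0;0 0 0 0")

```text
clock: 34.25
position: [0.5726, 0.1579, 0.0556]
ee_rot: [0.058, 0.698, -0.068, 0.711]
ft_force: [1.0, -1.6, 1.8]
grip_width: 0.29
```

Run:
```python
from h import *
o,R=st();print(wc(o["position"]))
S=camera("scene");crop(S,265,115,335,185,9,"e5")
```

```text
t 34.25 p [0.5726 0.1579 0.0556] F [ 1.  -1.6  1.8] g 0.29
[[0.017, 0.177, 0.984], [-0.016, 0.984, -0.177], [-1.0, -0.012, 0.019]]
[-28.28876192 137.53426574  55.56115585]
```

View pics/e5.png

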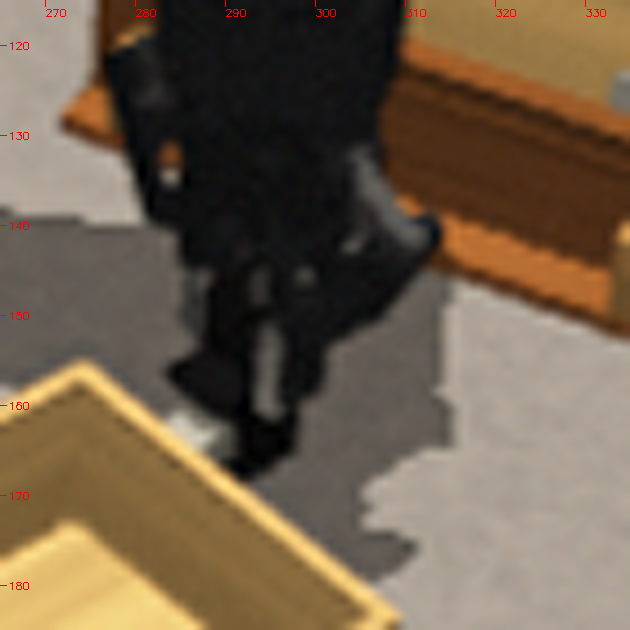

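Emit:
play_rows(increments="0 -0.005 0 0;0 -0.005 0 0;0 -0.006 0 0")

```text
clock: 34.6
position: [0.572, 0.1556, 0.0557]
ee_rot: [0.062, 0.696, -0.057, 0.713]
ft_force: [16.4, 22.0, -19.3]
grip_width: 0.284
```

Run:
```python
from h import *
o,R=st();print(wc(o["position"]))
```

```text
t 34.6 p [0.572  0.1556 0.0557] F [ 16.4  22.  -19.3] g 0.284
[[0.026, 0.169, 0.985], [0.005, 0.986, -0.169], [-1.0, 0.009, 0.025]]
[-28.40999824 135.24312071  55.68716454]
```

Emit:
play_rows(increments="0 0.002 0 0;0 0 0 0;0 0 0 0;0 0 0 0", hand=-0.3)

```text
clock: 35.0
position: [0.5714, 0.1583, 0.055]
ee_rot: [0.062, 0.696, -0.057, 0.713]
ft_force: [0.3, -0.3, -0.1]
grip_width: 0.652
```

Emit:
play_rows(increments="-0.02 0 0 0;-0.03 0 0 0;-0.03 0 0 0;-0.03 0 0 0;0 0 0 0;0 0 0 0")

```text
clock: 35.6
position: [0.5672, 0.1546, 0.1679]
ee_rot: [0.061, 0.697, -0.059, 0.712]
ft_force: [-0.1, 0.3, -0.3]
grip_width: 0.647
```

Run:
```python
from h import *
t=cw(-30,-160,155); go(t,CH[2])
S=camera("scene");crop(S,260,115,340,195,8,"e6")
```

```text
t 35.6 p [0.5672 0.1546 0.1679] F [-0.1  0.3 -0.3] g 0.647
[[0.02, 0.169, 0.985], [0.001, 0.986, -0.169], [-1.0, 0.005, 0.02]]
tool shift [ 0.0115 -0.2935  0.0011] dist 0.294
turn about tool x (down): 0.0054  q7 -0.707
after-turn shift [ 0.0129 -0.2934  0.003 ]
```

View pics/e6.png

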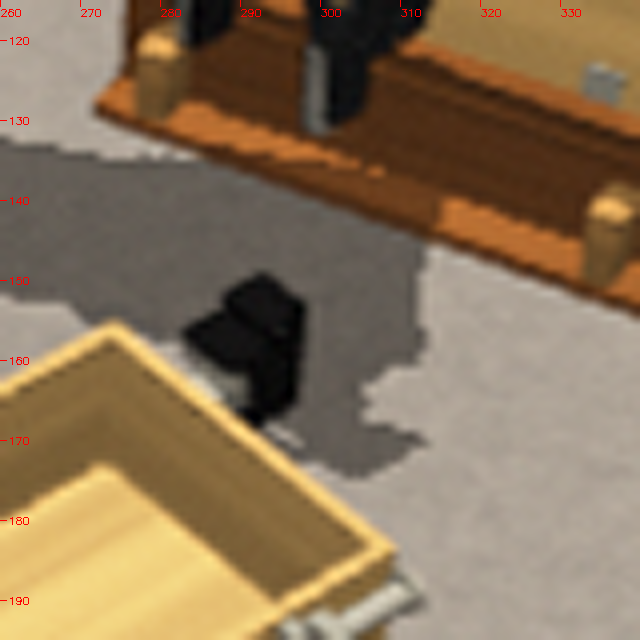

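Emit:
play_rows(increments="0 -0.03 0 0.005;0 -0.045 0 0;0 -0.045 0 0;0 -0.045 0 0;0 -0.045 0 0;0 -0.045 0 0;0 -0.03 0 0;0 -0.008 0 0;0 0 0 0;0 0 0 0")

```text
clock: 36.65
position: [0.5085, -0.1434, 0.1558]
ee_rot: [0.064, 0.703, -0.059, 0.706]
ft_force: [0.3, 1.4, -0.1]
grip_width: 0.653
```

Run:
```python
from h import *
t=cw(-30,-160,55); go(t,CH[2])
S=camera("scene");crop(S,185,160,265,230,9,"e7",proj(S,[cw(-30,-160,95),cw(-30,-170,95),cw(-30,-150,95)]))
```

```text
t 36.65 p [ 0.5085 -0.1434  0.1558] F [ 0.3  1.4 -0.1] g 0.653
[[0.006, 0.173, 0.985], [0.006, 0.985, -0.173], [-1.0, 0.007, 0.005]]
tool shift [0.1009 0.0095 0.0083] dist 0.102
turn about tool x (down): 0.0019  q7 -0.082
after-turn shift [0.1008 0.0102 0.0087]
```

View pics/e7.png

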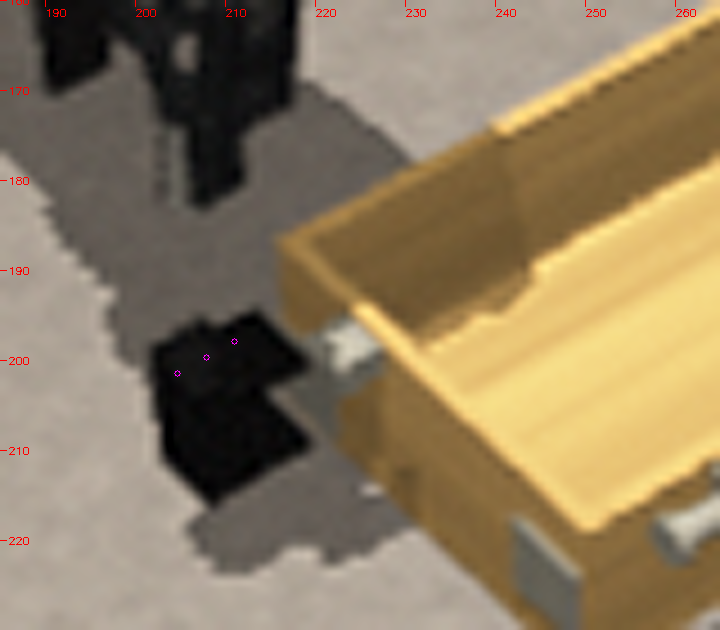

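Emit:
play_rows(increments="0.01 0.004 0.004 0;0.02 0.004 0.003 0;0.02 0 0 0;0.02 0 0 0;0.02 0 0 0;0.01 0 0 0;0 0 0 0;0 0 0 0")

```text
clock: 37.5
position: [0.5218, -0.1217, 0.0496]
ee_rot: [0.059, 0.703, -0.051, 0.707]
ft_force: [0.7, -0.2, 0.6]
grip_width: 0.652
```

Run:
```python
from h import *
t=cw(-30,-159,55); go(t,CH[2])
S=camera("scene");crop(S,185,160,265,230,9,"e8")
```

```text
t 37.5 p [ 0.5218 -0.1217  0.0496] F [ 0.7 -0.2  0.6] g 0.652
[[0.008, 0.155, 0.988], [0.01, 0.988, -0.155], [-1.0, 0.011, 0.006]]
tool shift [-0.0056 -0.0123 -0.0008] dist 0.014
turn about tool x (down): 0.02  q7 -0.183
after-turn shift [-0.0054 -0.0124 -0.0005]
```

View pics/e8.png

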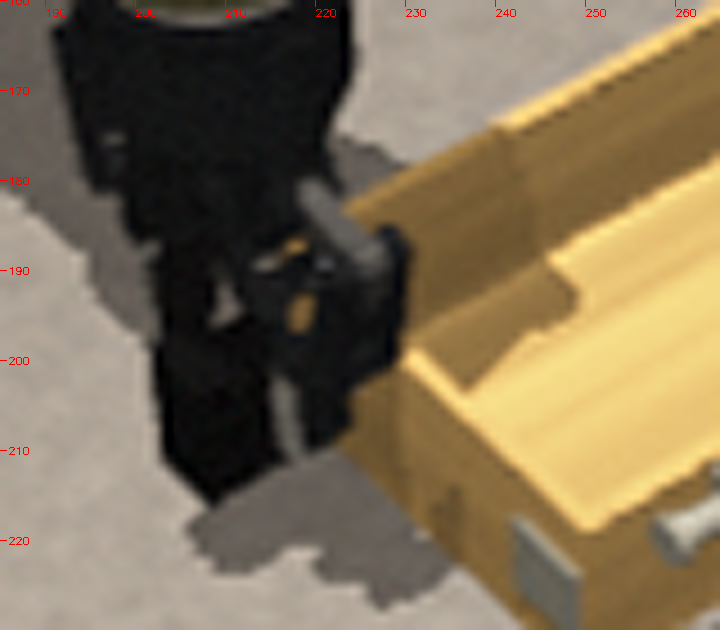

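Emit:
play_rows(increments="-0.003 -0.004 0 0.01;-0.002 -0.004 0 0.005;0 -0.004 0 0;0 0 0 0;0 0 0 0")

```text
clock: 38.05
position: [0.5215, -0.136, 0.058]
ee_rot: [0.064, 0.7, -0.058, 0.709]
ft_force: [-0.5, 0.1, -0.4]
grip_width: 0.651
```

Emit:
play_rows(increments="0 0 0 0;0 0 0 0;0 0 0 0;0 0 0 0;0 0 0 0;0 0 0 0", hand=1)

```text
clock: 38.65
position: [0.5193, -0.1358, 0.0583]
ee_rot: [0.064, 0.702, -0.058, 0.707]
ft_force: [-1.8, -0.7, 1.2]
grip_width: 0.29
```

Run:
```python
from h import *
o,R=st();print(wc(o["position"]))
```

```text
t 38.65 p [ 0.5193 -0.1358  0.0583] F [-1.8 -0.7  1.2] g 0.29
[[0.008, 0.173, 0.985], [0.008, 0.985, -0.173], [-1.0, 0.009, 0.006]]
[ -29.50985847 -160.89246298   58.32907884]
```

Emit:
play_rows(increments="0 0.006 0 0;0 0.006 0 0;0 0.006 0 0;0 0.005 0 0;0 0.003 0 0;0 0.003 0 0;0 0.003 0 0")

```text
clock: 39.35
position: [0.5237, -0.1113, 0.0583]
ee_rot: [0.063, 0.702, -0.064, 0.706]
ft_force: [-1.5, -4.7, 1.1]
grip_width: 0.285
```

Emit:
play_rows(increments="0 0.004 0 0;0 0.004 0 0")

```text
clock: 39.55
position: [0.524, -0.11, 0.0583]
ee_rot: [0.061, 0.702, -0.069, 0.706]
ft_force: [-5.4, -16.4, 3.8]
grip_width: 0.289
```

Run:
```python
from h import *
o,R=st();print(wc(o["position"]))
```

```text
t 39.55 p [ 0.524  -0.11    0.0583] F [ -5.4 -16.4   3.8] g 0.289
[[0.004, 0.183, 0.983], [-0.011, 0.983, -0.183], [-1.0, -0.01, 0.006]]
[ -29.35352736 -134.70104183   58.29193643]
```

Emit:
play_rows(increments="0 0.005 0 0;0 0 0 0")

```text
clock: 39.75
position: [0.5236, -0.111, 0.0583]
ee_rot: [0.06, 0.703, -0.073, 0.705]
ft_force: [-1.3, 5.7, 0.3]
grip_width: 0.29
```

Emit:
play_rows(increments="0 0 0 0;0 0 0 0;0 0 0 0;-0.03 0 0 0;-0.04 0 0 0;-0.04 0 0 0;-0.02 0 0 0;0 0 0 0;0 0 0 0", hand=-0.3)

```text
clock: 40.65
position: [0.5235, -0.1041, 0.1916]
ee_rot: [0.06, 0.704, -0.069, 0.705]
ft_force: [-0.0, -0.3, -0.5]
grip_width: 0.652
```

Run:
```python
from h import *
go([.511,-.303,.12],np.arctan2(.588-.511,-.3725+.303)+np.pi/2)
S=camera("scene");crop(S,195,130,315,230,6,"e9")
T=camera("top");crop(T,310,140,400,265,6,"f1")
```

```text
t 40.65 p [ 0.5235 -0.1041  0.1916] F [-0.  -0.3 -0.5] g 0.652
[[0.0, 0.182, 0.983], [-0.012, 0.983, -0.182], [-1.0, -0.012, 0.003]]
tool shift [ 0.0741 -0.197   0.0237] dist 0.212
turn about tool x (down): -0.9171  q7 -0.181
after-turn shift [ 0.0716 -0.1393 -0.1426]
```

View pics/e9.png

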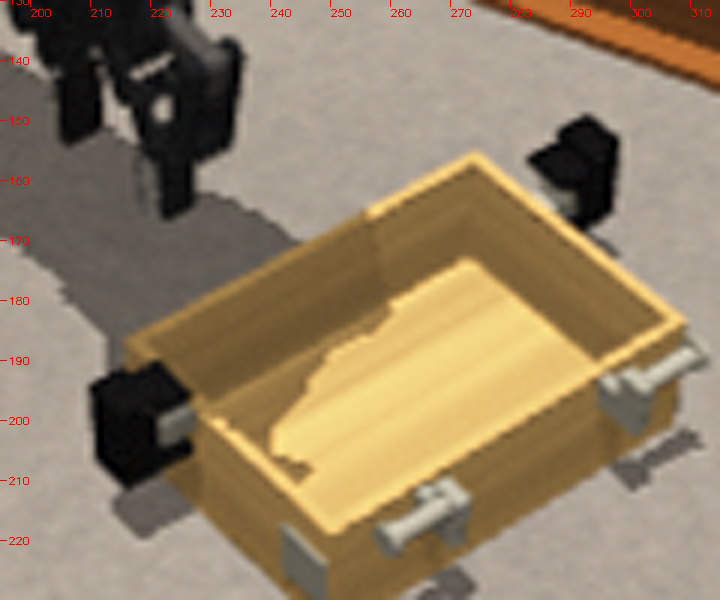

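View pics/f1.png

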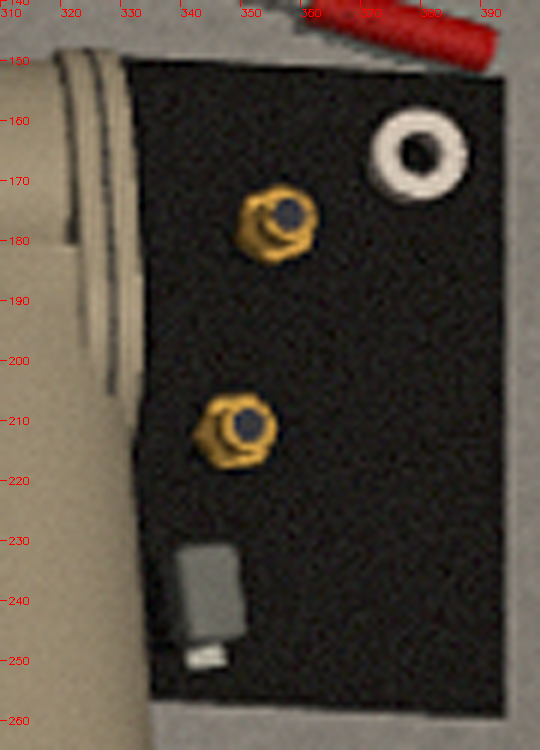

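```bash
cat >> h.py <<'E'
def pos(T,S=None):
    pass
E
python3 - <<'E'
from h import *
T=camera("top");S=camera("scene")
crop(S,135,205,205,330,6,"f2")
for n,x,y in(("A",288,213),("B",249,425)):
    X=back(T,310+x/6-.5,140+y/6-.5,.044);print(n,np.round(X,4),proj(S,[X]))
X=back(T,310+249/6-.5,140+425/6-.5,.044)
go([X[0],X[1],.12],CH[2])
E
```

```text
A [ 0.6204 -0.3292  0.044 ] [[181.32410223 280.17647951]]
B [ 0.5109 -0.3054  0.044 ] [[157.80317689 249.54434115]]
t 40.85 p [ 0.5228 -0.1042  0.1905] F [ 0.  -0.4 -0.7] g 0.649
[[-0.002, 0.182, 0.983], [-0.012, 0.983, -0.182], [-1.0, -0.012, 0.0]]
tool shift [ 0.0729 -0.1991  0.0249] dist 0.213
turn about tool x (down): -0.0076  q7 -0.181
after-turn shift [ 0.0705 -0.2002  0.0234]
```

View pics/f2.png

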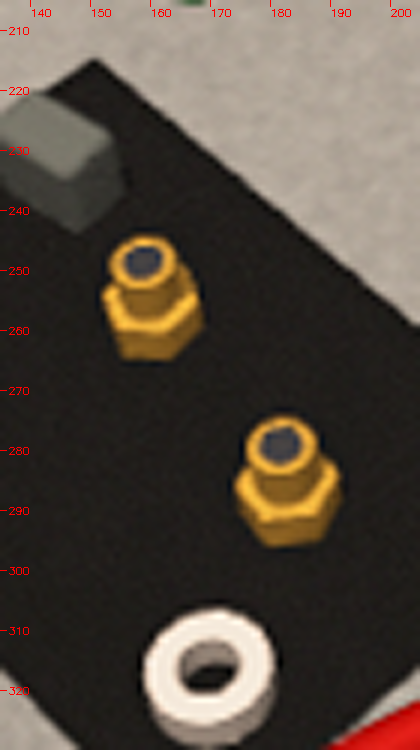

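Emit:
play_rows(increments="0 -0.03 0.004 -0.007;0 -0.04 0.005 0;0 -0.04 0.005 0;0 -0.04 0.005 0;0.02 -0.035 0.004 0;0.03 -0.012 0 0;0.02 0 0 0;0 0 0 0;0 0 0 0")

```text
clock: 41.75
position: [0.5067, -0.3086, 0.1118]
ee_rot: [0.059, 0.709, -0.063, 0.7]
ft_force: [1.4, -0.3, 1.0]
grip_width: 0.65
```

Run:
```python
from h import *
go([.5098,-.304,.05],CH[2])
S=camera("scene");crop(S,120,180,220,280,7,"f3")
```

```text
t 41.75 p [ 0.5067 -0.3086  0.1118] F [ 1.4 -0.3  1. ] g 0.65
[[-0.012, 0.172, 0.985], [-0.006, 0.985, -0.172], [-1.0, -0.008, -0.011]]
tool shift [0.0618 0.0055 0.0029] dist 0.062
turn about tool x (down): 0.0026  q7 0.139
after-turn shift [0.0618 0.0051 0.0022]
```

View pics/f3.png

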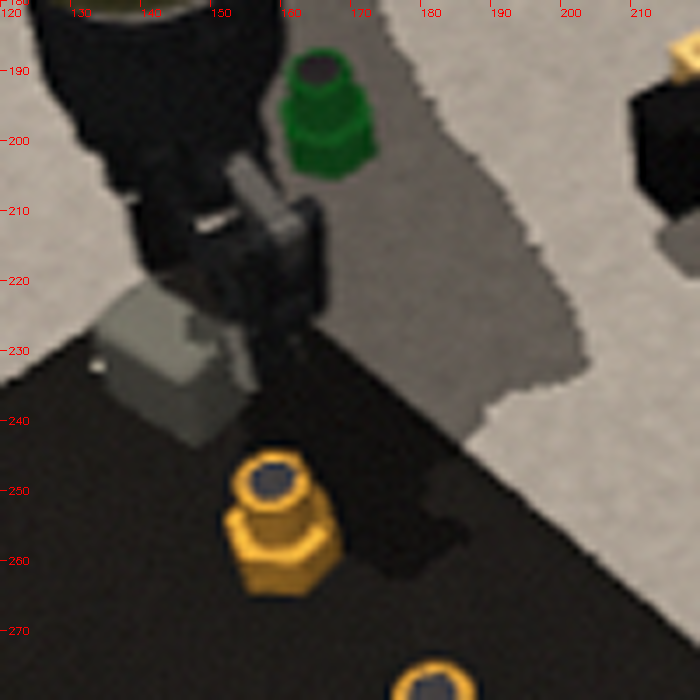

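Run:
```python
from h import *
S=camera("scene");o,R=st();p=o["position"]
for b in(0,.013,.026):
    tip=p+R[:,0]*(.008-b); print(b,np.round(proj(S,[tip,tip+R[:,2]*.028,tip+R[:,2]*.042,tip-R[:,2]*.028,tip-R[:,2]*.042]),1).tolist())
```

```text
t 41.85 p [ 0.5072 -0.3084  0.1126] F [-0.7  0.1  0.9] g 0.65
[[-0.011, 0.171, 0.985], [-0.006, 0.985, -0.171], [-1.0, -0.008, -0.01]]
0 [[152.4, 233.9], [158.6, 241.2], [161.8, 244.9], [146.3, 226.9], [143.3, 223.4]]
0.013 [[151.7, 230.5], [158.0, 237.7], [161.2, 241.4], [145.6, 223.4], [142.6, 219.9]]
0.026 [[151.0, 226.9], [157.3, 234.2], [160.5, 237.9], [144.8, 219.8], [141.8, 216.4]]
```

Emit:
play_rows(increments="0.01 0.003 0.002 0;0.02 0.003 0.001 0;0.02 0 0 0;0 0 0 0;0 0 0 0", hand=-0.1)

```text
clock: 42.35
position: [0.515, -0.3012, 0.0648]
ee_rot: [0.056, 0.706, -0.063, 0.703]
ft_force: [0.5, 0.1, -0.0]
grip_width: 0.547
```

Run:
```python
from h import *
go([.5098,-.304,.007],CH[2])
S=camera("scene");crop(S,120,200,200,280,8,"f4")
```

```text
t 42.35 p [ 0.515  -0.3012  0.0648] F [ 0.5  0.1 -0. ] g 0.547
[[-0.004, 0.167, 0.986], [-0.01, 0.986, -0.167], [-1.0, -0.011, -0.002]]
tool shift [ 0.0578 -0.003  -0.0045] dist 0.058
turn about tool x (down): 0.0072  q7 0.102
after-turn shift [ 0.0578 -0.0036 -0.0046]
```

View pics/f4.png

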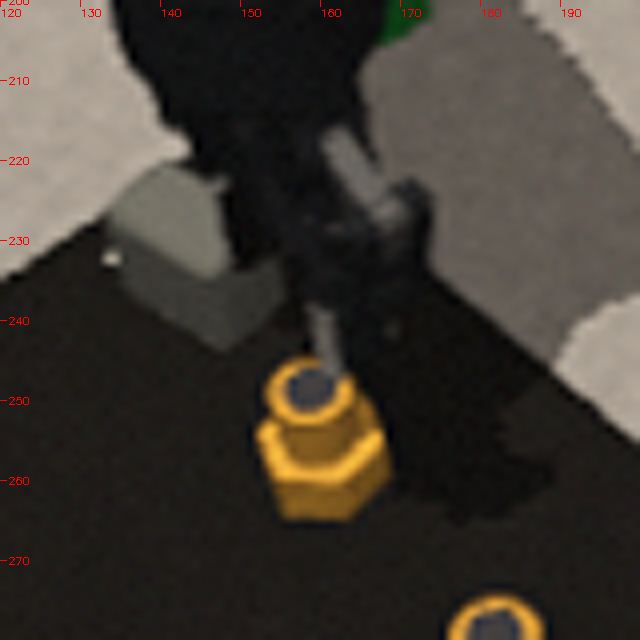

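Emit:
play_rows(increments="0 -0.002 -0.003 0.005;0 -0.001 -0.001 0;0.012 0 0 0;0 0 0 0")

```text
clock: 42.8
position: [0.5112, -0.3048, 0.0548]
ee_rot: [0.057, 0.704, -0.066, 0.704]
ft_force: [-0.2, 0.9, 0.0]
grip_width: 0.55
```

Run:
```python
from h import *
go([.5098,-.304,.007],CH[2])
S=camera("scene");crop(S,130,210,190,280,9,"f5")
```

```text
t 42.8 p [ 0.5112 -0.3048  0.0548] F [-0.2  0.9  0. ] g 0.55
[[-0.001, 0.173, 0.985], [-0.013, 0.985, -0.173], [-1.0, -0.013, 0.001]]
tool shift [ 0.0478  0.0011 -0.0016] dist 0.048
turn about tool x (down): 0.0013  q7 0.099
after-turn shift [ 0.0478  0.0005 -0.0015]
```

View pics/f5.png

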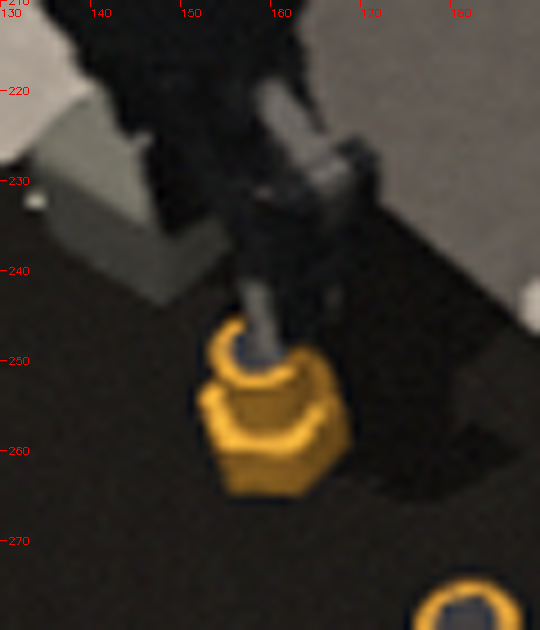

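Emit:
play_rows(increments="0.01 0 -0.001 0;0.01 0 0 0;0.01 0 0 0;0.01 0 0 0;0.004 0 0 0;0 0 0 0")

```text
clock: 43.45
position: [0.5103, -0.3049, 0.0067]
ee_rot: [0.057, 0.704, -0.066, 0.704]
ft_force: [-0.1, -0.2, 0.2]
grip_width: 0.554
```

Run:
```python
from h import *
go([.5098,-.304,.007],CH[2])
S=camera("scene");crop(S,130,210,190,280,9,"f6")
```

```text
t 43.45 p [ 0.5103 -0.3049  0.0067] F [-0.1 -0.2  0.2] g 0.554
[[-0.001, 0.173, 0.985], [-0.012, 0.985, -0.173], [-1.0, -0.012, 0.001]]
tool shift [-0.0003  0.0008 -0.0006] dist 0.001
turn about tool x (down): 0.0016  q7 0.075
after-turn shift [-0.0003  0.0008 -0.0006]
```

View pics/f6.png

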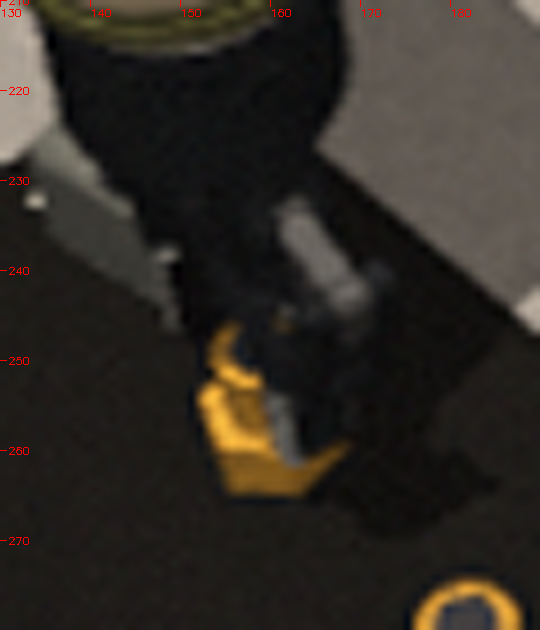

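Run:
```python
from h import *
S=camera("scene");o,R=st();p=o["position"]
for z in(.01,.015,.02,.025,.03):
    q=p.copy();q[2]=z; print(z,np.round(proj(S,[q+R[:,2]*.0235+R[:,1]*.011,q+R[:,2]*.0235-R[:,1]*.011]),1).tolist())
```

```text
t 43.55 p [ 0.5107 -0.3051  0.0075] F [ 1.1 -1.6  0.9] g 0.544
[[-0.0, 0.173, 0.985], [-0.013, 0.985, -0.173], [-1.0, -0.012, 0.002]]
0.01 [[168.3, 261.4], [160.8, 265.9]]
0.015 [[168.1, 260.2], [160.5, 264.7]]
0.02 [[167.9, 259.0], [160.3, 263.5]]
0.025 [[167.6, 257.8], [160.0, 262.3]]
0.03 [[167.4, 256.6], [159.7, 261.1]]
```

Emit:
play_rows(increments="-0.001 0 0 0;0 0 0 0;0 0 0 0;0 0 0 0;0 0 0 0;0 0 0 0", hand=1, squeeze=50)

```text
clock: 44.15
position: [0.5114, -0.3056, 0.0101]
ee_rot: [0.057, 0.703, -0.066, 0.705]
ft_force: [0.2, 0.6, -1.4]
grip_width: 0.282
```

Emit:
play_rows(increments="-0.01 0 0 0;-0.02 0 0 0;-0.03 0 0 0;-0.03 0 0 0;-0.03 0 0 0;-0.03 0 0 0;-0.02 0 0 0;0 0 0 0")

```text
clock: 44.95
position: [0.5108, -0.302, 0.191]
ee_rot: [0.056, 0.703, -0.066, 0.706]
ft_force: [0.2, -0.8, -1.5]
grip_width: 0.28
```

Run:
```python
from h import *
t=cw(0,-45,180); go(t,CH[2])
S=camera("scene");crop(S,120,150,220,290,5,"f7")
```

```text
t 44.95 p [ 0.5108 -0.302   0.191 ] F [ 0.2 -0.8 -1.5] g 0.28
[[0.002, 0.172, 0.985], [-0.013, 0.985, -0.172], [-1.0, -0.013, 0.004]]
tool shift [0.0075 0.2811 0.0096] dist 0.281
turn about tool x (down): 0.0029  q7 0.156
after-turn shift [0.011  0.281  0.0088]
```

View pics/f7.png

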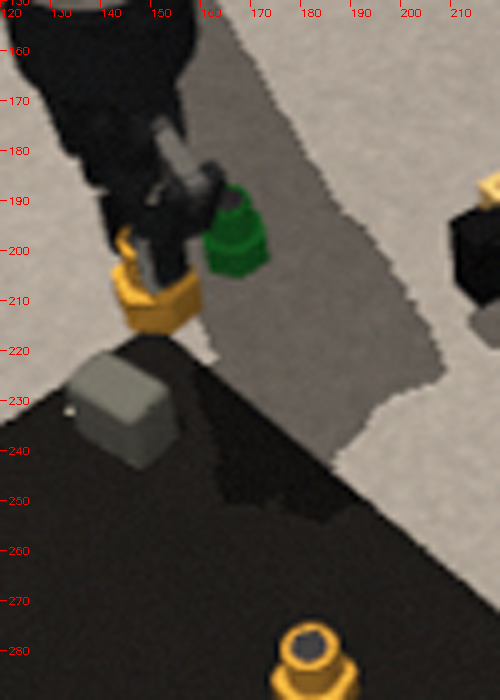

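Emit:
play_rows(increments="0 0.02 0 0;0 0.035 0.002 0;0 0.035 0.002 0;0 0.035 0.002 0;0 0.035 0.001 0;0 0.035 0.001 0;0 0.035 0 0;0 0.03 0 0;0 0.015 0 0;0 0 0 0;0 0 0 0")

```text
clock: 46.1
position: [0.5595, -0.0229, 0.1725]
ee_rot: [0.058, 0.71, -0.065, 0.698]
ft_force: [-0.9, -0.5, -0.8]
grip_width: 0.278
```

Run:
```python
from h import *
t=cw(0,-45,18); go(t,CH[2])
```

```text
t 46.1 p [ 0.5595 -0.0229  0.1725] F [-0.9 -0.5 -0.8] g 0.278
[[-0.018, 0.174, 0.985], [-0.008, 0.985, -0.174], [-1.0, -0.011, -0.016]]
tool shift [ 0.1544 -0.0006  0.012 ] dist 0.155
turn about tool x (down): 0.0009  q7 -0.368
after-turn shift [ 0.1545 -0.0023  0.0096]
```

Emit:
play_rows(increments="0.01 0 0.005 0;0.02 0 0.005 0;0.025 0 0.002 0;0.025 0 0 0;0.025 0 0 0;0.02 0 0 0;0.015 0 0 0;0.01 0 0 0;0 0 0 0")

```text
clock: 47.0
position: [0.568, -0.0406, 0.0119]
ee_rot: [0.062, 0.711, -0.073, 0.697]
ft_force: [-0.3, -1.2, -1.4]
grip_width: 0.281
```

Run:
```python
from h import *
t=cw(0,-45,18); go(t,CH[2])
S=camera("scene");crop(S,195,130,315,230,6,"f8")
```

```text
t 47.0 p [ 0.568  -0.0406  0.0119] F [-0.3 -1.2 -1.4] g 0.281
[[-0.022, 0.19, 0.982], [-0.013, 0.982, -0.19], [-1.0, -0.017, -0.019]]
tool shift [-0.0063  0.0136 -0.0022] dist 0.015
turn about tool x (down): -0.0158  q7 -0.457
after-turn shift [-0.0061  0.0137 -0.0019]
```

View pics/f8.png

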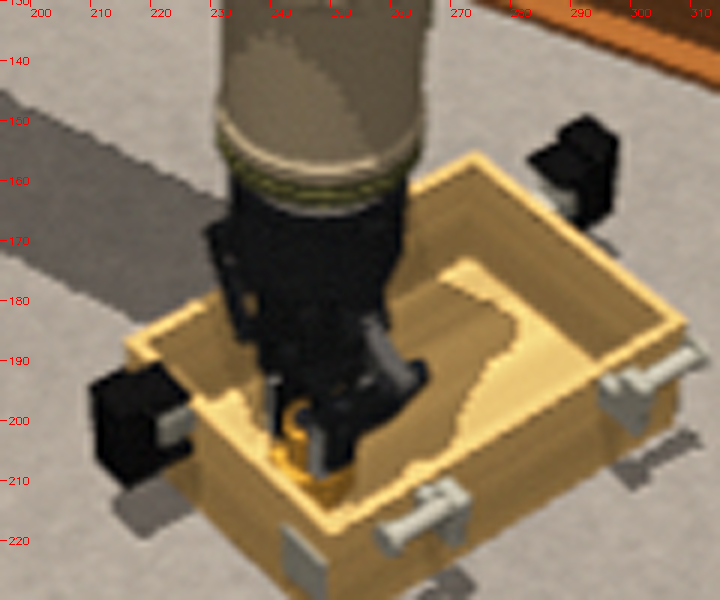

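Emit:
play_rows(increments="0.002 0 0 0;0.002 0 0 0;0 0 0 0")

```text
clock: 47.35
position: [0.5691, -0.0411, 0.0123]
ee_rot: [0.062, 0.71, -0.074, 0.697]
ft_force: [0.2, 0.3, -0.6]
grip_width: 0.284
```

Emit:
play_rows(increments="0 0 0 0;0 0 0 0;0 0 0 0;0 0 0 0;-0.02 0 0 0;-0.03 0 0 0;-0.04 0 0 0;-0.04 0 0 0;-0.04 0 0 0;0 0 0 0;0 0 0 0", hand=-0.1)

```text
clock: 48.45
position: [0.5722, -0.04, 0.1868]
ee_rot: [0.063, 0.711, -0.074, 0.697]
ft_force: [0.1, 0.1, 0.1]
grip_width: 0.549
```

Run:
```python
from h import *
T=camera("top");crop(T,310,140,400,265,5,"g1")
S=camera("scene")
a=cv2.resize(S["img"][140:230,195:325],None,fx=4,fy=4);b=cv2.resize(S["img"][205:330,135:205],None,fx=2.88,fy=2.88)
cv2.imwrite("pics/g2.png",np.hstack([a,b]))
go([.6187,-.327,.12],CH[2])
```

```text
t 48.55 p [ 0.5721 -0.0398  0.1863] F [ 1.2  0.  -1. ] g 0.547
[[-0.022, 0.192, 0.981], [-0.014, 0.981, -0.192], [-1.0, -0.018, -0.019]]
tool shift [ 0.0692 -0.2717  0.1022] dist 0.298
turn about tool x (down): -0.0179  q7 -0.364
after-turn shift [ 0.0663 -0.2747  0.0961]
```

View pics/g1.png

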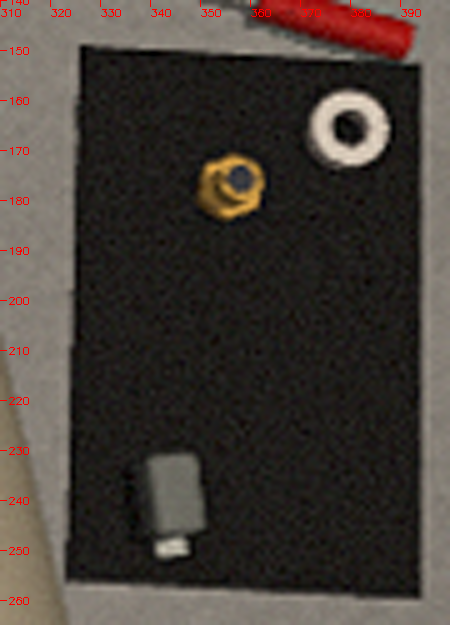

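View pics/g2.png

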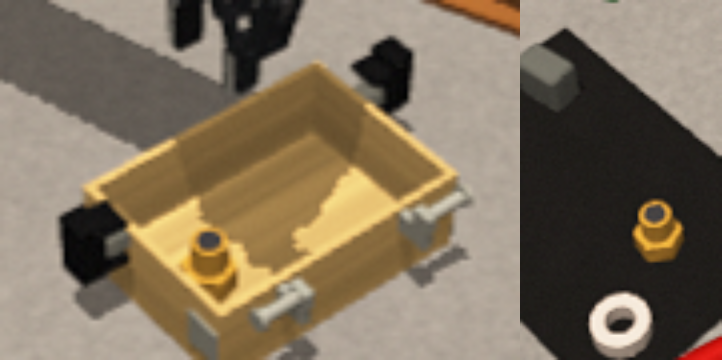

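Emit:
play_rows(increments="0 -0.02 0.008 -0.009;0 -0.035 0.012 -0.009;0 -0.035 0.013 0;0 -0.035 0.013 0;0 -0.035 0.013 0;0 -0.035 0.013 0;0 -0.035 0.013 0;0 -0.03 0.01 0;0.02 -0.012 0 0;0.03 0 0 0;0 0 0 0;0 0 0 0")

```text
clock: 49.75
position: [0.6113, -0.3336, 0.1184]
ee_rot: [0.056, 0.72, -0.063, 0.689]
ft_force: [0.4, 0.9, 0.2]
grip_width: 0.555
```

Run:
```python
from h import *
go([.6187,-.327,.055],CH[2])
```

```text
t 49.75 p [ 0.6113 -0.3336  0.1184] F [0.4 0.9 0.2] g 0.555
[[-0.045, 0.169, 0.985], [-0.006, 0.986, -0.169], [-0.999, -0.013, -0.043]]
tool shift [0.0629 0.0086 0.0089] dist 0.064
turn about tool x (down): 0.0055  q7 0.069
after-turn shift [0.0634 0.0078 0.0062]
```

Emit:
play_rows(increments="0.01 0.004 0.004 0.004;0.02 0.003 0.004 0;0.02 0 0 0;0.01 0 0 0;0 0 0 0;0 0 0 0")

```text
clock: 50.35
position: [0.6227, -0.3242, 0.0604]
ee_rot: [0.056, 0.718, -0.064, 0.691]
ft_force: [-0.1, 0.8, 0.6]
grip_width: 0.55
```

Run:
```python
from h import *
go([.6187,-.327,.008],CH[2])
S=camera("scene");crop(S,150,240,210,310,9,"g3")
```

```text
t 50.35 p [ 0.6227 -0.3242  0.0604] F [-0.1  0.8  0.6] g 0.55
[[-0.039, 0.169, 0.985], [-0.007, 0.986, -0.169], [-0.999, -0.014, -0.037]]
tool shift [ 0.0525 -0.0027 -0.0015] dist 0.053
turn about tool x (down): 0.0055  q7 0.032
after-turn shift [ 0.0524 -0.0034 -0.0034]
```

View pics/g3.png

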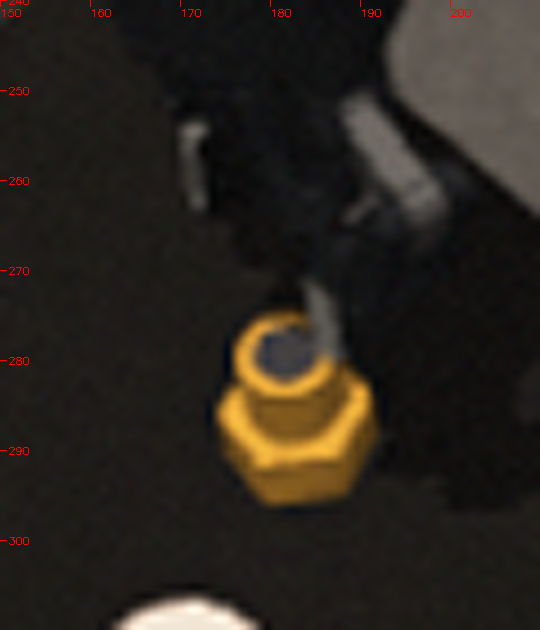

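Emit:
play_rows(increments="0 -0.002 -0.001 0.004;0.006 -0.001 0 0;0.01 0 0 0;0.01 0 0 0;0.01 0 0 0;0 0 0 0;0 0 0 0")

```text
clock: 51.1
position: [0.6202, -0.3284, 0.0232]
ee_rot: [0.058, 0.717, -0.066, 0.692]
ft_force: [-0.3, -0.1, -0.0]
grip_width: 0.55
```

Run:
```python
from h import *
go([.6187,-.327,.008],CH[2])
S=camera("scene");crop(S,150,240,210,310,9,"g4")
```

```text
t 51.1 p [ 0.6202 -0.3284  0.0232] F [-0.3 -0.1 -0. ] g 0.55
[[-0.036, 0.174, 0.984], [-0.009, 0.985, -0.174], [-0.999, -0.015, -0.034]]
tool shift [ 0.0152  0.0013 -0.0012] dist 0.015
turn about tool x (down): 0.0002  q7 0.022
after-turn shift [ 0.0152  0.0011 -0.0017]
```

View pics/g4.png

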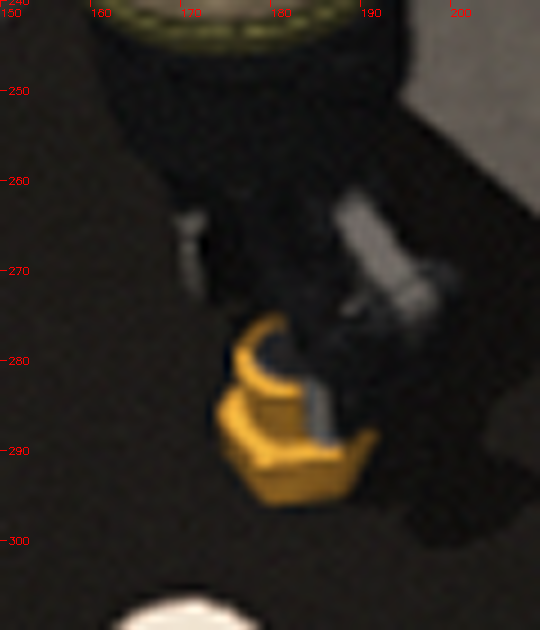

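Emit:
play_rows(increments="0.007 0.001 -0.001 0;0.006 0 0 0;0 0 0 0")

```text
clock: 51.45
position: [0.619, -0.3272, 0.0096]
ee_rot: [0.058, 0.717, -0.066, 0.692]
ft_force: [0.4, -0.1, -0.5]
grip_width: 0.552
```

Emit:
play_rows(increments="0 0 0 0;0 0 0 0;0 0 0 0;0 0 0 0;0 0 0 0;0 0 0 0", hand=1, squeeze=50)

```text
clock: 52.05
position: [0.6192, -0.3273, 0.0099]
ee_rot: [0.058, 0.717, -0.066, 0.692]
ft_force: [0.6, 0.5, -0.3]
grip_width: 0.284
```

Emit:
play_rows(increments="-0.01 0 0 0;-0.02 0 0 0;-0.03 0 0 0;-0.03 0 0 0;-0.03 0 0 0;-0.03 0 0 0;-0.02 0 0 0;0 0 0 0")

```text
clock: 52.85
position: [0.6253, -0.3249, 0.1909]
ee_rot: [0.057, 0.716, -0.066, 0.692]
ft_force: [1.0, -0.1, -1.0]
grip_width: 0.279
```

Run:
```python
from h import *
t=cw(0,45,180); go(t,CH[2])
S=camera("scene");crop(S,130,170,250,310,5,"g5")
```

```text
t 52.85 p [ 0.6253 -0.3249  0.1909] F [ 1.  -0.1 -1. ] g 0.279
[[-0.034, 0.173, 0.984], [-0.008, 0.985, -0.173], [-0.999, -0.014, -0.032]]
tool shift [ 0.009   0.3739 -0.1071] dist 0.389
turn about tool x (down): 0.0011  q7 0.066
after-turn shift [ 0.0109  0.3736 -0.1079]
```

View pics/g5.png

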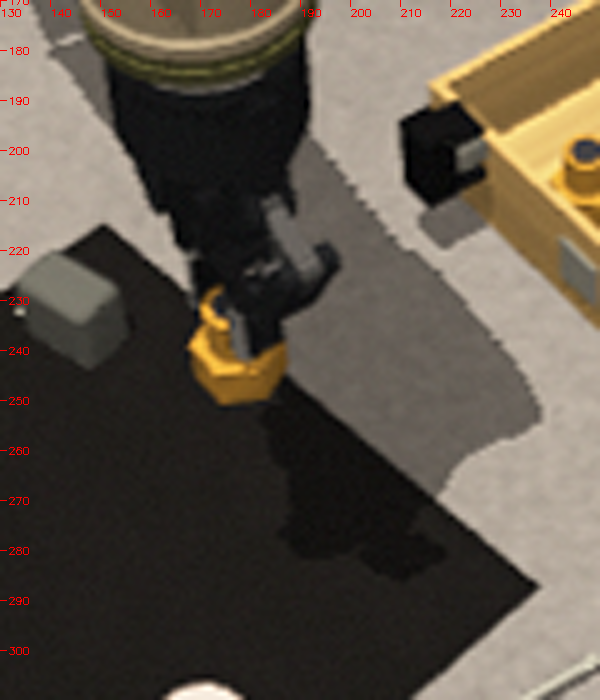

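Both held as planned. Next I carry it to the left half of the chest.

Emit:
play_rows(increments="0 0.02 -0.006 0;0 0.035 -0.01 0;0 0.035 -0.01 0;0 0.035 -0.01 0;0 0.035 -0.01 0;0 0.035 -0.01 0;0 0.035 -0.01 0;0 0.035 -0.01 0;0 0.035 -0.01 0;0 0.035 -0.01 0;0 0.03 -0.008 0;0 0.008 -0.002 0;0 0 0 0;0 0 0 0")

```text
clock: 54.3
position: [0.5721, 0.0725, 0.1662]
ee_rot: [0.058, 0.726, -0.067, 0.682]
ft_force: [1.1, -0.8, -0.8]
grip_width: 0.282
```

Run:
```python
from h import *
t=cw(0,45,16); go(t,CH[2])
```

```text
t 54.3 p [0.5721 0.0725 0.1662] F [ 1.1 -0.8 -0.8] g 0.282
[[-0.063, 0.176, 0.982], [-0.006, 0.984, -0.176], [-0.998, -0.017, -0.061]]
tool shift [ 0.1492 -0.0058  0.0231] dist 0.151
turn about tool x (down): -0.0022  q7 -0.556
after-turn shift [ 0.1502 -0.0084  0.0139]
```

Emit:
play_rows(increments="0.01 -0.003 0.008 0;0.02 -0.003 0.006 0;0.025 0 0.005 0;0.025 0 0.003 0;0.025 0 0.001 0;0.02 0 0 0;0.01 0 0 0;0 0 0 0")

```text
clock: 55.1
position: [0.5885, 0.0434, 0.0177]
ee_rot: [0.063, 0.726, -0.075, 0.68]
ft_force: [-0.1, 0.2, -1.1]
grip_width: 0.28
```

Run:
```python
from h import *
t=cw(0,45,12); go(t,CH[2])
S=camera("scene");crop(S,195,120,325,230,6,"g6")
```

```text
t 55.1 p [0.5885 0.0434 0.0177] F [-0.1  0.2 -1.1] g 0.28
[[-0.066, 0.194, 0.979], [-0.011, 0.981, -0.195], [-0.998, -0.024, -0.063]]
tool shift [ 0.0058  0.0174 -0.0074] dist 0.02
turn about tool x (down): -0.0215  q7 -0.599
after-turn shift [ 0.0057  0.0174 -0.0074]
```

View pics/g6.png

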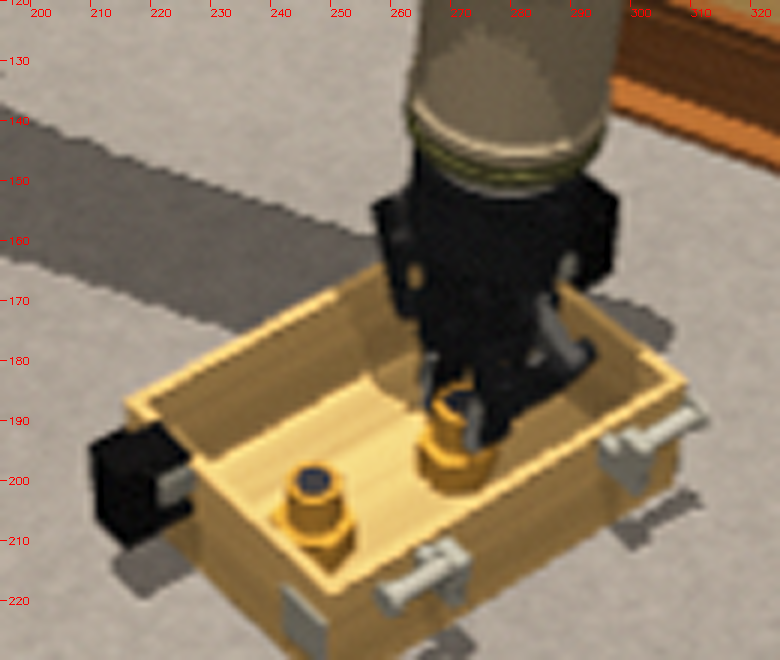

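Inside and clear of the walls. I'll lower the last few millimetres, release and retreat.

Emit:
play_rows(increments="0.003 0 -0.003 0;0.002 0 -0.002 0;0 0 0 0")

```text
clock: 55.45
position: [0.5865, 0.0438, 0.0168]
ee_rot: [0.064, 0.724, -0.076, 0.683]
ft_force: [0.4, -0.6, -1.4]
grip_width: 0.28
```

Emit:
play_rows(increments="0 0 0 0;0 0 0 0;0 0 0 0;0 0 0 0;-0.02 0 0 0;-0.03 0 0 0;-0.04 0 0 0;-0.04 0 0 0;-0.04 0 0 0;-0.04 0 0 0;0 -0.03 0 0;0 -0.04 0 0;0 -0.04 0 0;0 -0.04 0 0;0 -0.04 0 0;0 -0.04 0 0;0 -0.04 0 0;0 -0.04 0 0;0 0 0 0;0 0 0 0", hand=-0.1)

```text
clock: 57.45
position: [0.5358, -0.2659, 0.2429]
ee_rot: [0.061, 0.724, -0.073, 0.683]
ft_force: [0.5, 0.7, 0.3]
grip_width: 0.552
```

Run:
```python
from h import *
st()
S=camera("scene");cv2.imwrite("pics/z1.png",cv2.resize(S["img"],(800,600),interpolation=cv2.INTER_CUBIC))
T=camera("top");cv2.imwrite("pics/z2.png",cv2.resize(T["img"],(800,600),interpolation=cv2.INTER_CUBIC))
crop(S,195,110,325,230,6,"z3")
```

```text
t 57.45 p [ 0.5358 -0.2659  0.2429] F [0.5 0.7 0.3] g 0.552
[[-0.06, 0.188, 0.98], [-0.01, 0.982, -0.189], [-0.998, -0.021, -0.057]]
```

View pics/z1.png

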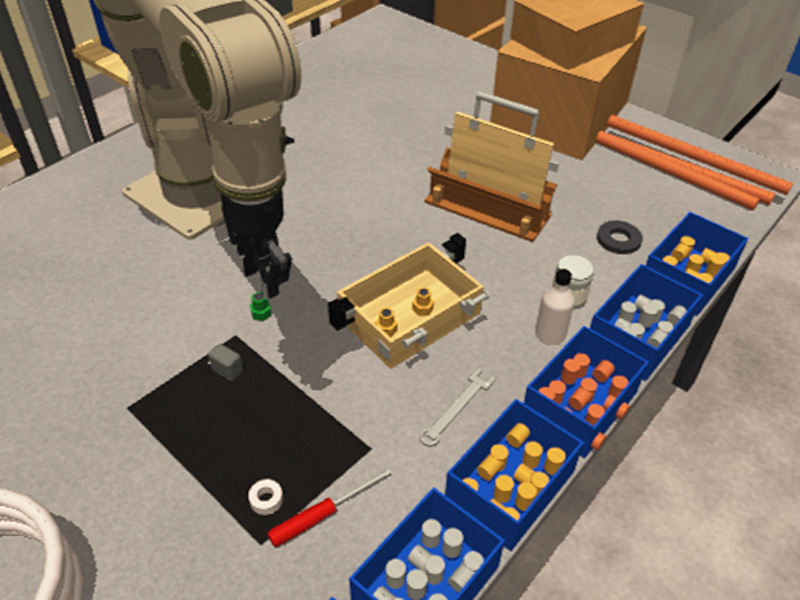

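View pics/z2.png

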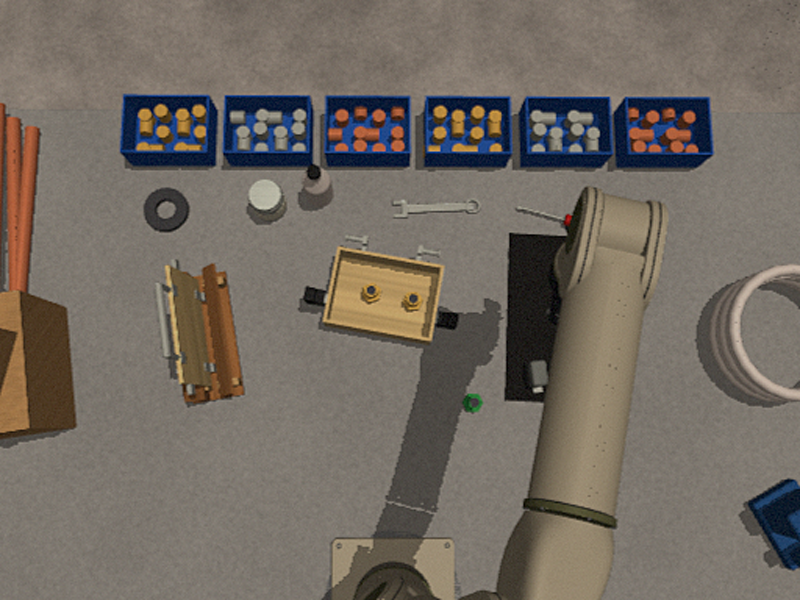

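View pics/z3.png

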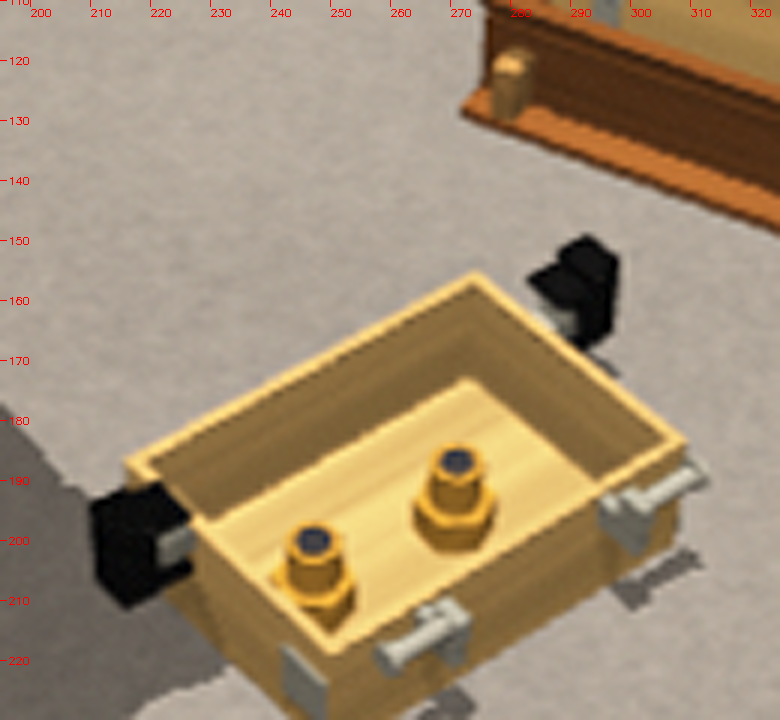

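Run:
```python
from h import *
print(workorder.hand_in()); st()
```

```text
the job is handed in; nothing more can be done
None
the job is handed in; nothing more can be done
```

The chest is ready as an open stock bin, and I handed the job in at about 57.5 s of the 210 s allowed. No verdict came back.

**What I did:**
- I pulled both catch caps out about 25–26 mm, then swung the lid upright on its pins and lifted it about 98 mm straight up.
- The lid stands in the rack, hinge forks down and leaning a little.
- I pushed both caps in until they stopped, at about 22 N on the left and 16 N on the right.
- I put both brass reducers in the chest. They were the only brass fittings on the mat, and one was knocked aside during the run, so I located it again before picking it up.

**Last checks:** the final pictures show the following:
- Both caps are back at their starting pixels.
- Both reducers stand on the chest floor.
- The lid stands in the rack.
- The things on the bench appear unmoved, including the green look-alike. The arm hid part of the mat from above, but the other camera shows it.

**What disagreed:**
- **Tool height:** the pictures showed the fingertips about 25 mm higher than the reported tool position implied. My first grasp at the lid bar closed on nothing because of this, without any contact force. I corrected for it in every later grasp.
- **Tool tilt:** the tool leaned by up to about 0.06 rad by the end, with no visible effect on the result.
- **Cameras:** the two cameras agreed with each other to about 2–4 mm.

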